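Hold the stop collar on the spindle's set-screw flat

TASK

Swing the red-knobbed cam lever fully open to free the stop collar, then turn the spindle with the fingers until its yellow set-screw flat faces the red index mark. Then raise the collar along the spindle, level, until it is centred on the flat's height with its brass set screw square in front of the flat, and finish while still gripping it there, so that the screw can be tightened; leave the spindle on the mark and the lever open, and leave the shims and gauges alone.

Things in the scene. Friction and masses are not known exactly. Their poses are not given: they have to be found in the camera images.
- fixture: fixed spindle fixture: grey base plate 200 x 100 x 14 mm with a blue housing 76 x 76 mm (top 30 mm above the table) under the spindle. Origin on the spindle's axis at table height; z up; -x is the direction of the red index mark (a red line on the housing's top, front face and base plate); +x points to the cam lever's pivot. A boss 32 mm in diameter stands on the housing up to 46 mm and carries the collar.
- spindle (a joint): angle of the steel spindle about its vertical axis, in rad, counter-clockwise from above: 0 when its flat faces the red index mark exactly; it starts between 0.45 and 1.5. It turns stiffly (0.04 N m) and stays where it is left.
- flat (a point): middle of the spindle's set-screw flat (yellow-painted face, 26 mm high, 16 mm wide, from 66 to 92 mm above the table; the spindle ends at 92 mm). z up; the flat faces this frame's -x. The spindle is 20 mm in diameter, its axis 6 mm behind the flat (at +x 6 mm), so it measures 16 mm across the flat. Below 66 mm it is plain round.
- lever (a joint): angle of the cam lever about its vertical pivot, in rad: near 0 locked (its nose lies 1.5 mm above the collar's rim and blocks it), 1.8 fully open (stop). It opens clockwise seen from above, rubs (0.06 N m) and stays where it is left.
- lever_knob (a point): red upright round knob at the end of the cam lever's handle, 16 mm in diameter, from 61 to 95 mm above the table, standing 25 mm above the dark lever arm (whose top is at 69 mm). This point is on the knob's axis, 85 mm above the table.
- lever_pivot (a point): point on the lever's vertical pivot axis, 85 mm above the table, 85 mm from the spindle's axis; the knob is 70 mm from it, the nose on another arm reaches 72 mm.
- collar_center (a point): centre of the loose dark steel shaft collar (outside 44 mm, bore 24 mm, 14 mm high, 0.08 to 0.15 kg) threaded on the spindle; half-way up it. It starts resting on the boss, its centre 53 mm above the table. z is its axis; its set screw is on its -x side.
- screw (a point): brass set screw on the collar's outer face, 22 mm from the collar's axis, half-way up; a white line on the collar's top marks its direction. Same axes as the collar (outwards is -x).
- shim0: loose silver steel shim plate 80 x 50 x 5 mm, bystander; origin at its underside
- shim1: loose silver steel shim plate 80 x 50 x 5 mm, bystander; origin at its underside
- shim2: loose silver steel shim plate 80 x 50 x 5 mm, bystander; origin at its underside
- shim3: loose silver steel shim plate 80 x 50 x 5 mm, bystander; origin at its underside
- gauge_block: loose blue gauge block 35 x 35 x 30 mm, bystander; origin at its underside
- feeler_holder: loose brass feeler holder 90 x 22 x 16 mm with a steel blade out to 90 mm along its +x, bystander; origin at its underside
- spacer_ring: loose black acetal spacer ring, 50 mm outside, 28 mm inside, 12 mm high, bystander; origin at its underside
Not all that is in view belongs to the job. Leave any purple look-alike of the fixture alone.

How it is judged:
By the outcome, as a careful person would: the job done as asked, in the order asked, and still so for the second after the job is handed in, while the arm keeps its last pose, push and grip.
It also fails if it takes over 56 s, if anything falls off the work surface, if the arm or the gripper's body presses on something with over 40 N, if the wrist force passes 120 N, or if a joint passes its speed limit or range.

ROBOT

A 6-joint arm with a two-finger parallel gripper is mounted at the origin on the work surface. World frame = base frame: x ahead of the robot, y to its left, z up, the work surface at z = 0. Lengths are in mm, angles in rad, forces in N, time in s.
With the tool pointing down it reaches from about 275 to 1000 mm from the base axis. Payload 8.4 kg.
Tool frame: the origin (TCP) lies on the centre line of the jaws, within the pads' length; the fingertips stand manip.tips_ahead ahead of it and the grasp point (between the pads) lies 5 mm behind it (manip.tips_ahead is the distance from the TCP to the fingertips, in mm); y points along the fingers, x is the direction in which the jaws open and shut, and the axes are right-handed (so a half turn about y gives the same grasp; the last joint's range is limited). The gripper opens to 85 mm and grips with 20 to 120 N. Pads are 22 mm wide; open, the fingers measure 114 mm over their backs; the gripper's body (76 mm by 85 mm) begins 54 mm behind the grasp point. The pads swing forward as they close: fully open they stand 13 mm farther back than shut.
Start: joints at [-1.161, 0.353, 1.633, -0, 1.155, -0.002], TCP at [250.161, -572.754, 245.281] pointing down, gripper open.
Joint ranges: [-2.63, 2.63], [-0.92, 2.1], [0.06, 2.66], [-1.3, 4.44], [0, 2.69], [-3.02, 3.02]. Speed limits (rad/s): [2.22, 2.22, 2.79, 3.14, 3.14, 3.14].

INTERFACE

Orientations are given as a unit quaternion [w, x, y, z].
In Python, from bench import manip gives the robot as it stands.
- The arm moves only by the tool servo_tool, never from a script. Its argument "targets" is a list of rows, each an object with "travel": the shift along the tool's x, y, z in m, a list of three; "rotation": the turn, a rotation vector about the tool's x, y, z in degrees, a list of three; "fingers": the opening, from -1 (shut) to 1 (fully open). In form: [{"travel": [x, y, z], "rotation": [ax, ay, az], "fingers": fingers}, ...]. A call has 1 to 12 rows; each row shifts and turns the commanded pose from where the row before left it, along the tool's axes as they then stand; what a row does not reach is not made up. A row lasts 1/10 s, in which the tool goes at most 50 mm and 8.59 degrees, less where a joint would pass 70% of its speed; a pose out of reach is approached as far as the arm can. A call with a gripper value outside its range is refused whole. The fingers move at their own pace and stop on an object; "newtons" is the grip in N (left out, the last holds). Time passes only in rows, so rows that do not move let the fingers close. It gives the time, the measured TCP pose, the force and the opening at its end, in the units of the state.
- manip.read_state(): the state, without advancing time (a new reading comes with each control period).
- manip.grab_frame(name): name is "scene" or "top" or "wrist"; returns a dict with "img" (384x512x3 uint8, blue, green, red), "vertical_fov" (degrees; the focal length in pixels is half the picture's height over the tangent of half this angle, whatever the lens; pixels are square), "cx", "cy" (the principal point, pixels), "position" and "rotation" of the camera in the world. Camera axes: x right, y down, z forward; pixel columns grow to the right and rows downward; lengths in mm; the calibration is good to about 2 mm. The wrist camera is an equidistant fisheye: a pixel r from the principal point sees the ray r / f radians off the axis. A picture is of the moment at which its call begins. There is no depth.
- manip.close_job(): hands the job in, once; it reports no verdict.
The state is a dict: "time_s": time; "joints": joint angles; "dq": joint speeds; "tau": joint torques, N m; "position": TCP position; "eef_rot": TCP orientation; "wrist_force": force on the tool from outside, world axes, zero at the start; "ft_torque": the same for the moment, N m; "grip_width": finger opening in mm.
Only numpy, scipy, OpenCV 4.12 (cv2) and the standard library are available. Lean on these libraries where they do the work, as an engineer would, in place of code of your own. Each camera call takes 0.05 s, during which the arm holds its last target.

## Working session

There is one attempt and no reset: what is moved stays moved. The work goes in short steps, Python scripts to look and compute and a tool call to move; the robot and the scene stay as the last step left them, time stands still between calls to the robot, and variables do not carry over. Pictures are saved under pics/ and viewed, and the job is handed in when it is done.

Besides the shell and the picture viewer there is one more tool, called after "Call:" as name(argument=value, ...), one argument or row to a line, values as JSON. servo_tool: Moves the arm, as the interface text tells. Its arguments: {"type":"object","properties":{"targets":{"type":"array"},"newtons":{"type":"number"}},"required":["targets"]}

```bash
ls; mkdir -p pics; cat > h.py <<'E'
import numpy as np, cv2
from bench import manip
def K(f):
    return f['img'].shape[0]/2/np.tan(np.radians(f['vertical_fov'])/2)
def ray(f,u,v):
    k=K(f); d=np.array([(u-f['cx'])/k,(v-f['cy'])/k,1.]); R=np.array(f['rotation'])
    if R.size==4:
        from scipy.spatial.transform import Rotation as Q
        R=Q.from_quat(np.roll(R.ravel(),-1)).as_matrix()
    return np.array(f['position']),R@d
def plane(f,u,v,z):
    p,d=ray(f,u,v); return p+d*(z-p[2])/d[2]
E
python3 - <<'E'
from h import *
import pickle
s=manip.read_state(); print(s, manip.tips_ahead)
for n in ['scene','top','wrist']:
    f=manip.grab_frame(n); pickle.dump(f,open(f'{n}0.pkl','wb')); cv2.imwrite(f'pics/{n}0.png',f['img'])
    print(n,f['vertical_fov'],f['cx'],f['cy'],f['position'],f['rotation'])
E
```

```text
pics
{'time_s': 0.0, 'joints': array([-1.16142533e+00,  3.53617124e-01,  1.63415389e+00,  9.95612737e-07,
        1.15520701e+00, -2.40793866e-03]), 'dq': array([ 0.00044842,  0.00045345, -0.00082344, -0.00084764, -0.00181878,
        0.00050941]), 'tau': array([ 1.76167785e-03, -6.05240679e+01, -3.42063868e+01, -9.36107085e-05,
        9.11832409e-03, -5.64731715e-05]), 'position': array([ 249.95916731, -572.32803042,  244.57259584]), 'eef_rot': array([ 0.59192798, -0.59138903,  0.38762984, -0.38681182]), 'wrist_force': array([-0.65012173,  0.23892332,  0.09812518]), 'ft_torque': array([-0.02622718, -0.01152472, -0.02881637]), 'grip_width': 85.16670840315959} 14.0
scene 48.278798695411965 249.54466183009797 194.7641282771073 [1096.32770282  368.60117074 1110.02629292] [-0.1541161   0.49353802  0.81376458 -0.26543485]
top 53.261018309310025 255.17925909639874 190.09902030592517 [ 283.29662912   21.89194787 1208.5316183 ] [-0.04453513  0.70946113 -0.70134329  0.05290665]
wrist 65.70646984690485 263.11578071713654 189.9279630818015 [ 328.30888462 -538.98750788  371.91230936] [ 0.1400384   0.82461298 -0.54035152 -0.09177647]
```

View pics/scene0.png

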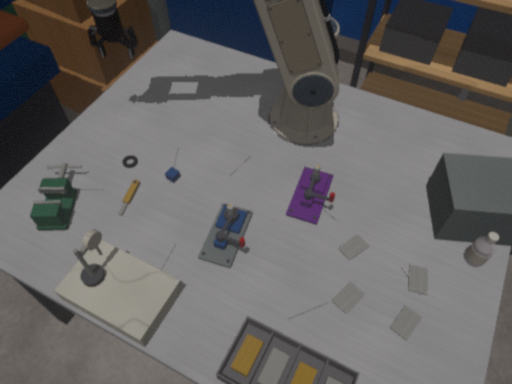

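View pics/top0.png

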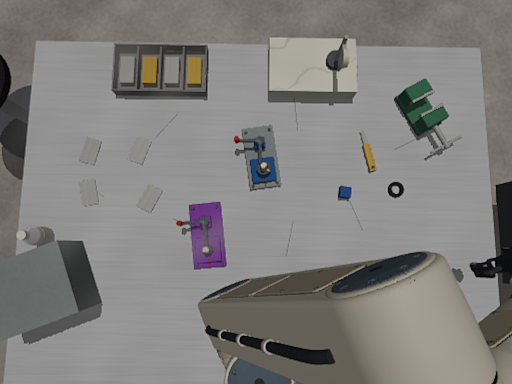

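View pics/wrist0.png

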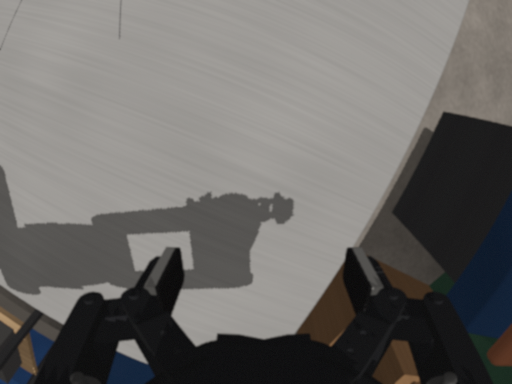

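Two candidates: the grey/blue fixture at top (262,158) / scene (228,235), and the purple look-alike at top (208,235) / scene (312,195). The grey plate with the blue housing matches the description. I'll confirm it enlarged.

```bash
python3 - <<'E'
from h import *
import pickle
f=pickle.load(open('top0.pkl','rb'));g=pickle.load(open('scene0.pkl','rb'))
a=cv2.resize(f['img'][120:195,225:290],None,fx=6,fy=6,interpolation=cv2.INTER_CUBIC)
b=cv2.resize(g['img'][198:273,192:257],None,fx=6,fy=6,interpolation=cv2.INTER_CUBIC)
cv2.imwrite('pics/crop0.png',np.hstack([a,b]))
for n,F,(x0,x1,y0,y1) in [('top',f,(225,290,120,195)),('scene',g,(192,257,198,273))]:
    hsv=cv2.cvtColor(F['img'],cv2.COLOR_BGR2HSV); 
    for nm,lo,hi in [('red',(0,150,70),(6,255,255)),('yel',(20,100,100),(35,255,255)),('blue',(100,130,50),(125,255,255))]:
        m=cv2.inRange(hsv,lo,hi); M=np.zeros_like(m); M[y0:y1,x0:x1]=m[y0:y1,x0:x1]
        k,l,s,c=cv2.connectedComponentsWithStats(M)
        for i in range(1,k):
            if s[i,4]>=3: print(n,nm,s[i],c[i].round(1))
E
```

```text
top red [234 136   5   5  19] [236.2 138.3]
top yel [263 165   4   4   8] [264.8 166.4]
top blue [254 143   4   6  14] [255.6 145.7]
top blue [262 142   3   6  14] [263.3 144.6]
top blue [262 157  14  25 169] [270.3 169.1]
top blue [250 159  14  24 185] [255.2 171.7]
scene red [240 238   4   4  12] [241.5 239.7]
scene blue [231 212  14  19  90] [238.2 222.2]
scene blue [218 214   7  13  49] [220.7 220.3]
scene blue [215 240   4   5   9] [216.3 242.1]
scene blue [220 242   5   3  11] [222.1 243.2]
```

View pics/crop0.png

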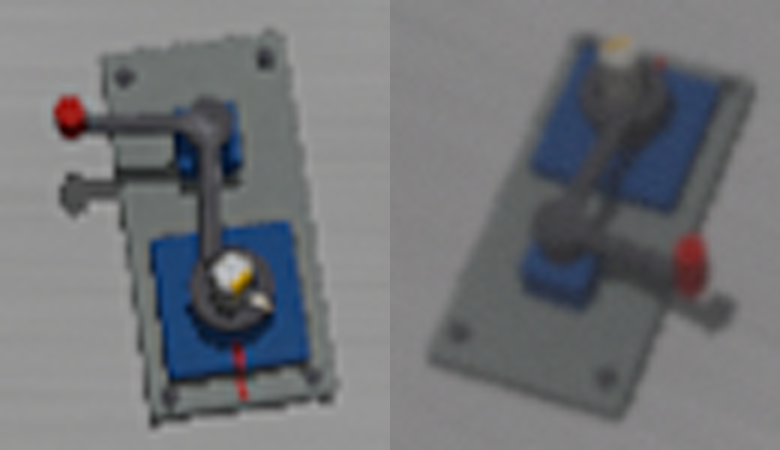

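The crop confirms it: grey plate, blue housing, red mark pointing towards the robot, red knob on the left and a yellow-edged spindle top. The purple one is ignored.

```bash
python3 - <<'E'
from h import *
import pickle
from scipy.spatial.transform import Rotation as Q
f=pickle.load(open('top0.pkl','rb'));g=pickle.load(open('scene0.pkl','rb'))
# crop px -> image: (x/6-.5+.5/6...) 
c=lambda x,y:(225+(x+.5)/6-.5,120+(y+.5)/6-.5)
print('knob top',plane(f,236.2,138.3,90))
print('knob scene',plane(g,241.5,239.7,85))
print('spindle',plane(f,*c(233,272),92)); print('pivot',plane(f,*c(209,120),69))
for n,p in dict(bl=(152,425),br=(335,400),tl=(103,58),tr=(280,36)).items(): print(n,plane(f,*c(*p),14))
for n,p in dict(hl=(170,378),hr=(308,358),tl=(152,242),tr=(292,222)).items(): print(n,plane(f,*c(*p),30))
print('line end',plane(f,*c(268,306),60), 'collar',plane(f,*c(233,290),60),'mark',plane(f,*c(238,350),30),plane(f,*c(243,392),14))
s=manip.read_state()
R=Q.from_quat(np.roll(s['eef_rot'],-1)).as_matrix(); print(R)
w=pickle.load(open('wrist0.pkl','rb')); Rw=Q.from_quat(np.roll(w['rotation'],-1)).as_matrix()
print('cam in tool',R.T@(w['position']-s['position']),'\n',R.T@Rw, Rw)
E
```

```text
knob top [594.99630892  68.12947902  90.        ]
knob scene [593.08558792  66.1495813   85.        ]
spindle [514.20516232 -14.20873065  92.        ]
pivot [597.8124918   -2.09733116  69.        ]
bl [447.96324593  25.16212743  14.        ]
br [462.43148935 -70.93834489  14.        ]
tl [646.39973029  53.93861189  14.        ]
tr [659.99008452 -41.02186821  14.        ]
hl [470.50965134  16.0810271   30.        ]
hr [481.95154386 -55.59928872  30.        ]
tl [542.46879699  26.32983326  30.        ]
tr [554.16263981 -46.9688808   30.        ]
line end [503.44097955 -33.18386859  60.        ] collar [511.48871141 -15.31507923  60.        ] mark [485.70639421 -19.13364871  30.        ] [466.08063059 -22.48744071  14.        ]
[[ 4.00219035e-01 -4.07860411e-04  9.16419423e-01]
 [-9.16418914e-01  9.65335776e-04  4.00219242e-01]
 [-1.04788604e-03 -9.99999451e-01  1.25747575e-05]]
cam in tool [   0.52661449 -127.18483498   85.13310697] 
 [[ 9.99998847e-01 -1.39440269e-03  6.01016344e-04]
 [-1.02767776e-03 -3.30148665e-01  9.43928389e-01]
 [-1.11779154e-03 -9.43927918e-01 -3.30149717e-01]] [[ 3.99194627e-01 -8.65457290e-01 -3.02700066e-01]
 [-9.16866211e-01 -3.76818964e-01 -1.31771844e-01]
 [-2.02216912e-05  3.30138075e-01 -9.43932652e-01]]
```

Call:
servo_tool(
  targets=[
    {"travel": [0, 0, 0], "rotation": [0, 7.5, 0], "fingers": 1},
    {"travel": [-0.02, 0, 0.014], "rotation": [0, 7.5, 0], "fingers": 1},
    {"travel": [-0.036, 0.003, 0.024], "rotation": [0, 0, 0], "fingers": 1},
    {"travel": [-0.036, 0.003, 0.024], "rotation": [0, 0, 0], "fingers": 1},
    {"travel": [-0.036, 0.003, 0.024], "rotation": [0, 0, 0], "fingers": 1},
    {"travel": [-0.036, 0.003, 0.024], "rotation": [0, 0, 0], "fingers": 1},
    {"travel": [-0.036, 0.003, 0.024], "rotation": [0, 0, 0], "fingers": 1},
    {"travel": [-0.036, 0.003, 0.024], "rotation": [0, 0, 0], "fingers": 1},
    {"travel": [-0.036, 0.003, 0.024], "rotation": [0, 0, 0], "fingers": 1},
    {"travel": [-0.036, 0.003, 0.024], "rotation": [0, 0, 0], "fingers": 1},
    {"travel": [-0.036, 0.003, 0.024], "rotation": [0, 0, 0], "fingers": 1},
    {"travel": [-0.036, 0.003, 0.024], "rotation": [0, 0, 0], "fingers": 1},
  ],
)

```text
time_s: 1.35
position: [441.9, -156.1, 215.2]
eef_rot: [0.536, -0.536, 0.461, -0.461]
wrist_force: [0.7, -0.8, -0.4]
grip_width: 85.3
```

Call:
servo_tool(
  targets=[
    {"travel": [-0.036, 0.003, 0.024], "rotation": [0, 0, 0], "fingers": 1},
    {"travel": [-0.036, 0.003, 0.024], "rotation": [0, 0, 0], "fingers": 1},
    {"travel": [-0.036, 0.003, 0.024], "rotation": [0, 0, 0], "fingers": 1},
    {"travel": [-0.024, 0.003, 0.016], "rotation": [0, 0, 0], "fingers": 1},
    {"travel": [0, 0, 0], "rotation": [0, 0, 0], "fingers": 1},
    {"travel": [0, 0, 0], "rotation": [0, 0, 0], "fingers": 1},
  ],
)

```text
time_s: 1.95
position: [508.6, -13.7, 202.9]
eef_rot: [-0.536, 0.537, -0.461, 0.46]
wrist_force: [-0.3, -0.5, -0.7]
grip_width: 85.4
```

```bash
cat >> h.py <<'E'
from scipy.spatial.transform import Rotation as Q
def wproj(f,P):
    R=Q.from_quat(np.roll(f['rotation'],-1)).as_matrix(); k=K(f)
    c=(np.atleast_2d(P)-f['position'])@R
    th=np.arctan2(np.hypot(c[:,0],c[:,1]),c[:,2]); ph=np.arctan2(c[:,1],c[:,0])
    return np.c_[f['cx']+k*th*np.cos(ph),f['cy']+k*th*np.sin(ph)]
def wplane(f,u,v,z):
    R=Q.from_quat(np.roll(f['rotation'],-1)).as_matrix(); k=K(f)
    a=np.array([u-f['cx'],v-f['cy']]); r=np.hypot(*a); th=r/k
    d=R@np.array([*(np.sin(th)*a/max(r,1e-9)),np.cos(th)]); p=np.array(f['position'])
    return p+d*(z-p[2])/d[2]
def st():
    s=manip.read_state(); R=Q.from_quat(np.roll(s['eef_rot'],-1)).as_matrix()
    print('t',s['time_s'],'pos',s['position'].round(1),'zyaw',np.degrees(np.arctan2(R[1,2],R[0,2])).round(2),'tilt',R[:,1].round(3),'F',s['wrist_force'].round(1),'w',s['grip_width'].round(1),'q',s['joints'].round(2))
    return s,R
E
cat > snap.py <<'E'
import sys,pickle
from h import *
n=sys.argv[1]; st()
f=manip.grab_frame('wrist'); pickle.dump(f,open(n+'.pkl','wb')); cv2.imwrite(f'pics/{n}.png',f['img'])
E
python3 snap.py w1
```

```text
Traceback (most recent call last):
  File "snap.py", line 3, in <module>
    n=sys.argv[1]; st()
                   ~~^^
  File "h.py", line 26, in st
    print('t',s['time_s'],'pos',s['position'].round(1),'zyaw',np.degrees(np.arctan2(R[1,2],R[0,2])).round(2),'tilt',R[:,1].round(3),'F',s['wrist_force'].round(1),'w',s['grip_width'].round(1),'q',s['joints'].round(2))
                                                                                                                                                                      ^^^^^^^^^^^^^^^^^^^^^
AttributeError: 'float' object has no attribute 'round'
```

```bash
sed -i "s/s\['grip_width'\].round(1)/round(s['grip_width'],1)/" h.py; python3 snap.py w1
```

```text
t 1.95 pos [508.6 -13.7 202.9] zyaw 8.7 tilt [-0.001 -0.    -1.   ] F [-0.3 -0.5 -0.7] w 85.4 q [-0.03  0.22  1.92 -0.    1.    1.39]
```

View pics/w1.png

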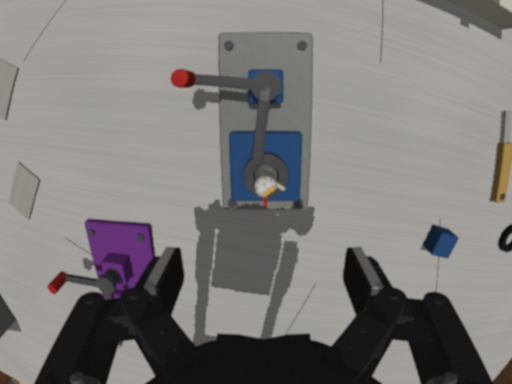

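The wrist view shows the fixture at centre: knob (182,78), pivot (265,82), spindle top (265,186), white line ending (284,188), red mark (266,202). Measuring these now.

```bash
python3 - <<'E'
from h import *
import pickle
f=pickle.load(open('w1.pkl','rb'));im=f['img']
cv2.imwrite('pics/w1c.png',cv2.resize(im[135:215,220:310],None,fx=7,fy=7,interpolation=cv2.INTER_CUBIC))
hsv=cv2.cvtColor(im,cv2.COLOR_BGR2HSV)
m=cv2.inRange(hsv,(0,150,70),(8,255,255)); k,l,s,c=cv2.connectedComponentsWithStats(m)
for i in range(1,k):
    if s[i,4]>20: print('red',s[i],c[i])
print('knob',wplane(f,182,76,95),wplane(f,182.5,77.5,88))
m=cv2.inRange(hsv,(100,130,50),(125,255,255)); M=np.zeros_like(m);M[120:205,225:305]=m[120:205,225:305]
# housing edges: left and right boundary
L=[];Rr=[]
for v in range(138,196,3):
    xs=np.where(M[v])[0]
    L.append(wplane(f,xs.min()-.5,v,30)[:2]);Rr.append(wplane(f,xs.max()+.5,v,30)[:2])
for E in (L,Rr):
    E=np.array(E); vx,vy,x0,y0=cv2.fitLine(E.astype(np.float32),cv2.DIST_HUBER,0,.01,.01).ravel(); 
    print(np.degrees(np.arctan2(vy,vx)),x0,y0, np.array([[-vy,vx]])@np.array([x0-513,y0+15]))
print('spin',wplane(f,265,186,92),'piv',wplane(f,265,82,69))
E
```

```text
red [172  70  23  17 267] [181.26217228  77.44194757]
red [ 49 273  16  20 167] [ 56.7245509  282.69461078]
knob [596.46567397  63.67533188  95.        ] [595.35846487  65.02414259  88.        ]
8.920027 512.3598 20.526619 [35.196217]
8.386533 520.34546 -51.53082 [-37.21152]
spin [514.36242089 -15.27440346  92.        ] piv [600.10316941  -2.32305347  69.        ]
```

View pics/w1c.png

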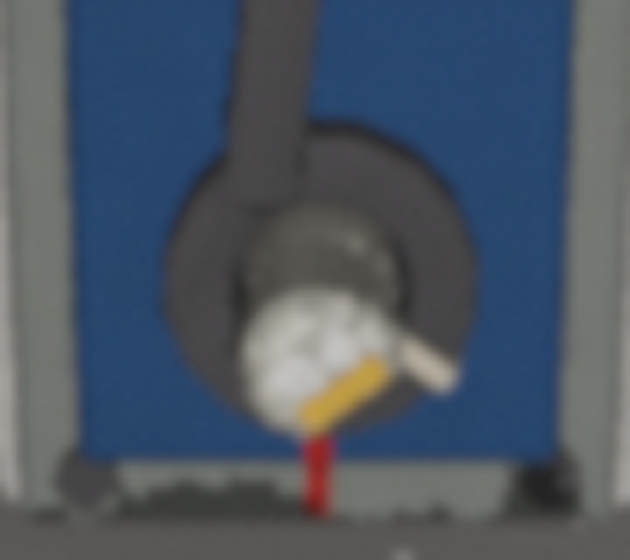

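Estimates: fixture yaw about 8.65°, spindle axis (513.5,-15.5), pivot (597.5,-2.7), knob about (595,66). I'll line the jaw axis up with the knob's tangent, cage the knob loosely and sweep it along its arc.

Call:
servo_tool(
  targets=[
    {"travel": [0, 0, 0], "rotation": [0, -8.2, 0], "fingers": 0.2},
    {"travel": [0, 0, 0], "rotation": [0, -8.2, 0], "fingers": 0.2},
    {"travel": [0, 0, 0], "rotation": [0, -8.2, 0], "fingers": 0.2},
    {"travel": [0, 0, 0], "rotation": [0, -8.2, 0], "fingers": 0.0},
    {"travel": [0, 0, 0], "rotation": [0, -8.2, 0], "fingers": 0.0},
    {"travel": [0, 0, 0], "rotation": [0, -8.2, 0], "fingers": 0.0},
    {"travel": [0, 0, 0], "rotation": [0, -8.2, 0], "fingers": 0.0},
    {"travel": [0, 0, 0], "rotation": [0, -8.2, 0], "fingers": 0.0},
    {"travel": [0, 0, 0], "rotation": [0, -8.2, 0], "fingers": 0.0},
    {"travel": [0, 0, 0], "rotation": [0, -8.2, 0], "fingers": 0.0},
    {"travel": [0.03, 0, 0.027], "rotation": [0, 0, 0], "fingers": 0.0},
    {"travel": [0.03, 0, 0.027], "rotation": [0, 0, 0], "fingers": 0.0},
  ],
)

```text
time_s: 3.2
position: [568.4, 39.0, 203.7]
eef_rot: [-0.707, 0.707, 0.003, -0.002]
wrist_force: [0.7, 0.3, 0.3]
grip_width: 42.8
```

Call:
servo_tool(
  targets=[
    {"travel": [0.026, 0, 0.026], "rotation": [0, 0, 0], "fingers": 0.0},
    {"travel": [0, 0, 0], "rotation": [0, 0, 0], "fingers": 0.0},
    {"travel": [0, 0, 0], "rotation": [0, 0, 0], "fingers": 0.0},
  ],
)

```text
time_s: 3.5
position: [593.6, 65.8, 202.9]
eef_rot: [-0.707, 0.707, 0.003, -0.004]
wrist_force: [-0.6, 0.1, -0.2]
grip_width: 42.5
```

```bash
python3 snap.py w2
```

```text
t 3.5 pos [593.6  65.8 202.9] zyaw 90.58 tilt [-0.001 -0.    -1.   ] F [-0.6  0.1 -0.2] w 42.5 q [ 0.11  0.35  1.73 -0.    1.05  0.1 ]
```

View pics/w2.png

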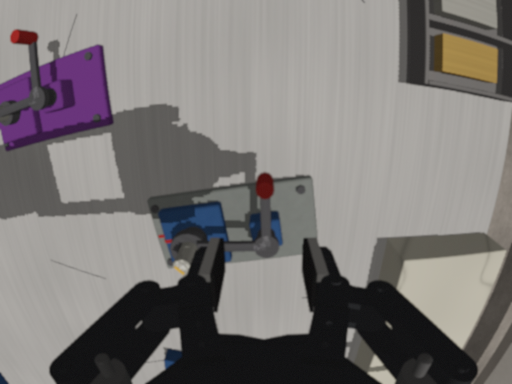

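Fingers half open (42 mm); the knob at (265,185) lies on the jaws' centre line. Checking its position before going down.

```bash
python3 - <<'E'
from h import *
import pickle
f=pickle.load(open('w2.pkl','rb'));im=f['img']
hsv=cv2.cvtColor(im,cv2.COLOR_BGR2HSV)
m=cv2.inRange(hsv,(0,150,60),(8,255,255)); k,l,s,c=cv2.connectedComponentsWithStats(m)
for i in range(1,k):
    if s[i,4]>50: print('red',s[i],c[i])
x,y,w,h,_=s[1:][np.argmin(abs(s[1:,0]-257))]
# top ellipse centre approx: far/upper end
print(wplane(f,265,182,95),wplane(f,265,189,95),wplane(f,265,185.5,88))
E
```

```text
red [ 11  30  26  14 277] [22.9566787  36.86642599]
red [256 174  17  24 321] [264.30218069 185.95327103]
[595.07283975  74.84703658  95.        ] [595.14083472  68.69217047  95.        ] [595.16240908  69.44342689  88.        ]
```

Call:
servo_tool(
  targets=[
    {"travel": [0.0015, 0.028, 0.0015], "rotation": [0, 0, 0], "fingers": 0.0},
    {"travel": [0, 0.03, 0], "rotation": [0, 0, 0], "fingers": 0.0},
    {"travel": [0, 0.03, 0], "rotation": [0, 0, 0], "fingers": 0.0},
    {"travel": [0, 0.02, 0], "rotation": [0, 0, 0], "fingers": 0.0},
    {"travel": [0, 0.008, 0], "rotation": [0, 0, 0], "fingers": -0.3},
    {"travel": [0, 0, 0], "rotation": [0, 0, 0], "fingers": -0.35},
    {"travel": [0, 0, 0], "rotation": [0, 0, 0], "fingers": -0.35},
  ],
)

```text
time_s: 4.25
position: [595.8, 67.7, 88.3]
eef_rot: [0.707, -0.707, -0.004, 0.003]
wrist_force: [-0.1, 0.5, 0.4]
grip_width: 27.7
```

```bash
python3 snap.py w3
```

```text
t 4.25 pos [595.8  67.7  88.3] zyaw 90.55 tilt [ 0.001  0.    -1.   ] F [-0.1  0.5  0.4] w 27.7 q [ 0.11  0.5   1.81 -0.    0.83  0.1 ]
```

View pics/w3.png

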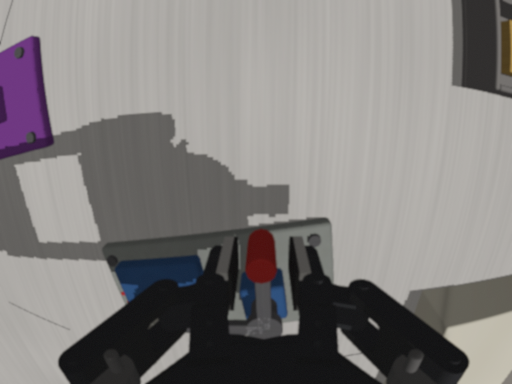

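Knob (261,255) is caged between the pads. Now the sweep.

Call:
servo_tool(
  targets=[
    {"travel": [0.0097, 0, -0.0007], "rotation": [0, 8, 0], "fingers": -0.4},
    {"travel": [0.0097, 0, -0.0007], "rotation": [0, 8, 0], "fingers": -0.4},
    {"travel": [0.0097, 0, -0.0007], "rotation": [0, 8, 0], "fingers": -0.4},
    {"travel": [0.0097, 0, -0.0007], "rotation": [0, 8, 0], "fingers": -0.4},
    {"travel": [0.0097, 0, -0.0007], "rotation": [0, 8, 0], "fingers": -0.4},
    {"travel": [0.0097, 0, -0.0007], "rotation": [0, 8, 0], "fingers": -0.4},
    {"travel": [0.0097, 0, -0.0007], "rotation": [0, 8, 0], "fingers": -0.4},
    {"travel": [0.0097, 0, -0.0007], "rotation": [0, 8, 0], "fingers": -0.4},
    {"travel": [0.0097, 0, -0.0007], "rotation": [0, 8, 0], "fingers": -0.4},
    {"travel": [0.0097, 0, -0.0007], "rotation": [0, 8, 0], "fingers": -0.4},
    {"travel": [0.0097, 0, -0.0007], "rotation": [0, 8, 0], "fingers": -0.4},
    {"travel": [0.0097, 0, -0.0007], "rotation": [0, 8, 0], "fingers": -0.4},
  ],
)

```text
time_s: 5.5
position: [666.6, -8.3, 88.9]
eef_rot: [-0.475, 0.474, -0.524, 0.525]
wrist_force: [0.1, 2.0, -1.2]
grip_width: 25.9
```

```bash
python3 snap.py w4
```

```text
t 5.5 pos [666.6  -8.3  88.9] zyaw -5.73 tilt [ 0.003  0.    -1.   ] F [ 0.1  2.  -1.2] w 25.9 q [-0.01  0.58  1.65  0.    0.9   1.66]
```

View pics/w4.png

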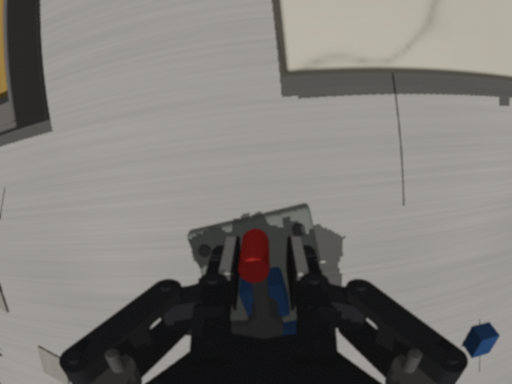

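Call:
servo_tool(
  targets=[
    {"travel": [0.006, 0, -0.0003], "rotation": [0, 5, 0], "fingers": -0.4},
    {"travel": [0.005, 0, -0.0002], "rotation": [0, 4, 0], "fingers": -0.4},
    {"travel": [0.003, 0, -0.0001], "rotation": [0, 2, 0], "fingers": -0.4},
    {"travel": [0, 0, 0], "rotation": [0, 0, 0], "fingers": -0.4},
  ],
)

```text
time_s: 5.95
position: [664.1, -13.8, 88.8]
eef_rot: [0.427, -0.42, 0.569, -0.564]
wrist_force: [3.5, 40.7, 0.2]
grip_width: 25.7
```

Call:
servo_tool(
  targets=[
    {"travel": [0.003, 0, 0], "rotation": [0, 0, 0], "fingers": -0.4},
    {"travel": [0, 0, 0], "rotation": [0, 0, 0], "fingers": -0.4},
  ],
)

```text
time_s: 6.15
position: [664.1, -14.3, 88.9]
eef_rot: [0.428, -0.419, 0.569, -0.563]
wrist_force: [7.4, 52.7, -3.4]
grip_width: 25.6
```

Firm stop: force rose to 50 N with no more motion, so it's fully open. Backing off and rising.

Call:
servo_tool(
  targets=[
    {"travel": [-0.005, 0, 0], "rotation": [0, 0, 0], "fingers": -0.4},
    {"travel": [-0.004, 0, 0], "rotation": [0, 0, 0], "fingers": -0.4},
    {"travel": [0, 0, 0], "rotation": [0, 0, 0], "fingers": -0.3},
  ],
)

```text
time_s: 6.45
position: [665.0, -14.5, 88.5]
eef_rot: [-0.425, 0.424, -0.565, 0.566]
wrist_force: [0.2, 0.7, 0.4]
grip_width: 30.2
```

```bash
python3 snap.py w5
```

```text
t 6.45 pos [665.  -14.5  88.5] zyaw -16.16 tilt [ 0.002  0.    -1.   ] F [0.2 0.7 0.4] w 30.2 q [-0.02  0.58  1.66  0.    0.9   1.83]
```

View pics/w5.png

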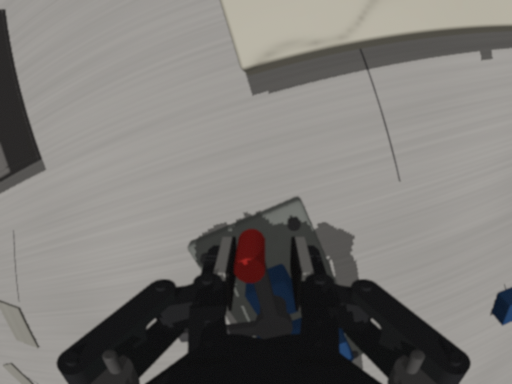

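Call:
servo_tool(
  targets=[
    {"travel": [0, -0.03, 0], "rotation": [0, 0, 0], "fingers": -0.3},
    {"travel": [0, -0.03, 0], "rotation": [0, 0, 0], "fingers": -0.3},
    {"travel": [0, -0.016, 0], "rotation": [0, 0, 0], "fingers": -0.3},
    {"travel": [0, 0, 0], "rotation": [0, -8.3, 0], "fingers": 0.2},
    {"travel": [0, 0, 0], "rotation": [0, -8.3, 0], "fingers": 0.2},
    {"travel": [0, 0, 0], "rotation": [0, -8.2, 0], "fingers": 0.2},
    {"travel": [-0.0055, 0, -0.0375], "rotation": [0, 0, 0], "fingers": 0.2},
    {"travel": [-0.0055, 0, -0.0375], "rotation": [0, 0, 0], "fingers": 0.2},
    {"travel": [-0.0055, 0, -0.0375], "rotation": [0, 0, 0], "fingers": 0.2},
    {"travel": [-0.0055, 0, -0.0375], "rotation": [0, 0, 0], "fingers": 0.2},
    {"travel": [0, 0, 0], "rotation": [0, 0, 0], "fingers": 0.2},
    {"travel": [0, 0, 0], "rotation": [0, 0, 0], "fingers": 0.2},
  ],
)

```text
time_s: 7.7
position: [512.8, -16.7, 163.9]
eef_rot: [0.536, -0.535, 0.462, -0.462]
wrist_force: [0.7, -0.4, 0.2]
grip_width: 51.3
```

```bash
python3 snap.py w6; python3 - <<'E'
from h import *
import pickle
f=pickle.load(open('w6.pkl','rb'));im=f['img']
cv2.imwrite('pics/w6z.png',cv2.resize(im[100:250,165:365],None,fx=4,fy=4,interpolation=cv2.INTER_CUBIC))
E
```

```text
t 7.7 pos [512.8 -16.7 163.9] zyaw 8.41 tilt [ 0.001 -0.    -1.   ] F [ 0.7 -0.4  0.2] w 51.3 q [-0.04  0.28  1.95 -0.    0.91  1.39]
```

View pics/w6.png

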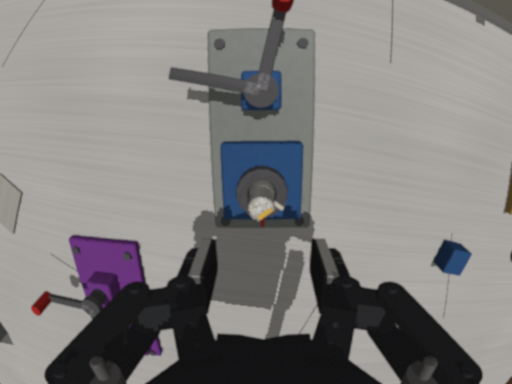

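View pics/w6z.png

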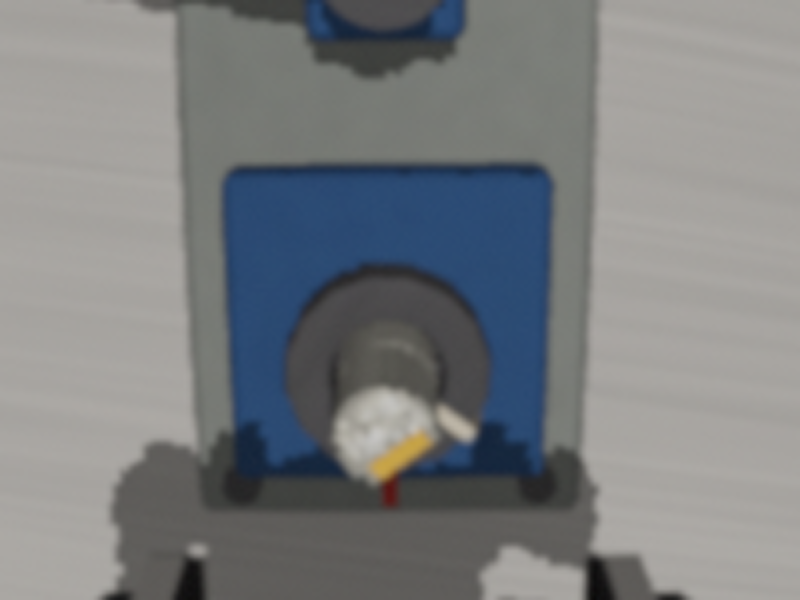

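Lever is open: knob (282,5), nose (172,75) swung clear. Yellow flat strip at (265,213) and white line at (279,206). Measuring the angles.

```bash
cat > meas.py <<'E'
import sys,pickle
from h import *
f=pickle.load(open(sys.argv[1]+'.pkl','rb'));im=f['img']; C=wproj(f,[[513.5,-15.5,75]])[0]
YAW=8.65
def fr(a): return (a-(180+YAW)+180)%360-180   # dir angle relative to -x_f
hsv=cv2.cvtColor(im,cv2.COLOR_BGR2HSV); yy,xx=np.mgrid[:384,:512]; near=np.hypot(xx-C[0],yy-C[1])<32
m=(cv2.inRange(hsv,(15,110,90),(35,255,255))>0)&near
v,u=np.nonzero(m); P=np.array([wplane(f,a,b,92)[:2] for a,b in zip(u,v)])
print('yellow n',len(P))
if len(P)>4:
    c=P.mean(0); w,V=np.linalg.eigh(np.cov(P.T)); a=np.degrees(np.arctan2(V[1,1],V[0,1])); 
    for s in (90,-90): print('  flat centre',c.round(1),'normal cand rel mark',fr(a+s).round(1),'len',np.ptp(P@V[:,1]).round(1))
    n=[fr(a+s) for s in (90,-90)]; n=min(n,key=lambda t:abs(t-40)); aa=np.radians(n+180+YAW); ax=c-6*np.array([np.cos(aa),np.sin(aa)]); print('  axis from flat',ax.round(1))
# housing edges
M=(cv2.inRange(hsv,(100,120,40),(125,255,255))>0)
for side in (0,1):
    E=[]
    for p in np.arange(-20,36,2.):
        q=np.array([513.5,-15.5])+p*np.array([np.cos(np.radians(YAW)),np.sin(np.radians(YAW))])
        t=np.array([-np.sin(np.radians(YAW)),np.cos(np.radians(YAW))])*(1 if side==0 else -1)
        D=np.arange(30,46,.25); px=wproj(f,np.c_[q+D[:,None]*t,np.full(len(D),30.)])
        val=cv2.remap(M.astype(np.float32),px[:,0].astype(np.float32),px[:,1].astype(np.float32),cv2.INTER_LINEAR).ravel()
        if val[0]>.5 and (val<.5).any(): E.append(q+D[np.argmax(val<.5)]*t)
    E=np.array(E); vx,vy,x0,y0=cv2.fitLine(E.astype(np.float32),cv2.DIST_HUBER,0,.01,.01).ravel()
    n=np.array([-np.sin(np.radians(YAW)),np.cos(np.radians(YAW))])
    print('edge',len(E),np.degrees(np.arctan2(vy,vx)).round(2),'lat',((np.array([x0,y0])-[513.5,-15.5])@n).round(2))
# white line on dark collar: bright low sat, z=60, annulus r 13..22
g=im.max(2)
for cx,cy in ((513.5,-15.5),):
    th=np.radians(np.arange(0,360,.5)); r=np.array([15.,17,19,20.5])
    pts=np.array([[cx+R*np.cos(t),cy+R*np.sin(t),60] for R in r for t in th]); px=wproj(f,pts)
    val=cv2.remap(g.astype(np.float32),px[:,0].astype(np.float32),px[:,1].astype(np.float32),cv2.INTER_LINEAR).reshape(len(r),-1)
    for R,vv in zip(r,val):
        # front half only
        k=np.array([abs(fr(np.degrees(t)))<110 for t in th]); vv=np.where(k,vv,0); i=vv>max(150,.8*vv.max())
        if i.any(): print(' line r',R,'peak',vv.max(),'ang rel mark',np.mean([fr(np.degrees(t)) for t in th[i]]).round(1),i.sum())
E
python3 meas.py w6
```

```text
yellow n 74
  flat centre [510.3 -18.9] normal cand rel mark 38.3 len 11.4
  flat centre [510.3 -18.9] normal cand rel mark -141.7 len 11.4
  axis from flat [514.4 -14.5]
edge 28 8.71 lat 36.02
edge 28 8.75 lat -36.97
 line r 15.0 peak 195.1875 ang rel mark 4.3 175
 line r 17.0 peak 196.85156 ang rel mark 5.8 157
 line r 19.0 peak 197.4336 ang rel mark 4.9 99
 line r 20.5 peak 198.05078 ang rel mark 12.3 51
```

```bash
python3 - <<'E'
from h import *
import pickle
f=pickle.load(open('w6.pkl','rb'));im=f['img']
cv2.imwrite('pics/w6y.png',cv2.resize(im[160:225,230:300],None,fx=10,fy=9,interpolation=cv2.INTER_CUBIC))
c=lambda x,y:(165+(x+.5)/4-.5,100+(y+.5)/4-.5)
print([wplane(f,*c(*p),60).round(1) for p in ((440,412),(472,434))])
print([wplane(f,*c(*p),92).round(1) for p in ((372,472),(430,437))])
# collar outline on z=60: left 286,370 right 490,370 top 388,265
print([wplane(f,*c(*p),60).round(1) for p in ((286,370),(491,370),(388,264))])
E
```

```text
[array([507.8, -28. ,  60. ]), array([503.8, -35.5,  60. ])]
[array([506.6, -14.3,  92. ]), array([515. , -23.7,  92. ])]
[array([512.4,   5. ,  60. ]), array([518.5, -37. ,  60. ]), array([537.8, -12.6,  60. ])]
```

View pics/w6y.png

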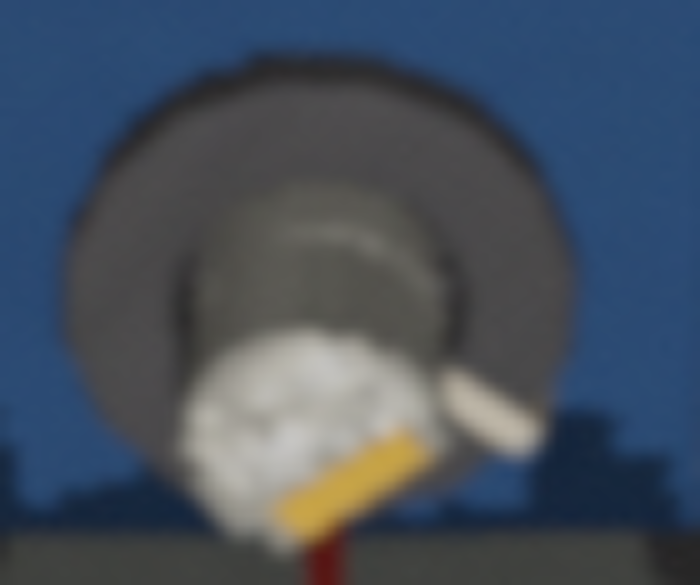

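Spindle axis about (514.4,-15.6). The flat's normal is about +37° from the mark and the collar's screw line is at about +52°, so the collar needs turning too. I'll grip the spindle with one pad on the flat (self-aligning), with the jaw axis along the flat normal.

Call:
servo_tool(
  targets=[
    {"travel": [0, 0, 0], "rotation": [0, -8.5, 0], "fingers": 0.2},
    {"travel": [0, 0, 0], "rotation": [0, -8.5, 0], "fingers": 0.2},
    {"travel": [0, 0, 0], "rotation": [0, -8.5, 0], "fingers": 0.2},
    {"travel": [0, 0, 0], "rotation": [0, -8.5, 0], "fingers": 0.2},
    {"travel": [0, 0, 0], "rotation": [0, -8.5, 0], "fingers": 0.2},
    {"travel": [0, 0, 0], "rotation": [0, -8.5, 0], "fingers": 0.2},
    {"travel": [0, 0, 0], "rotation": [0, -8.5, 0], "fingers": 0.2},
    {"travel": [0, 0, 0], "rotation": [0, -8.5, 0], "fingers": 0.2},
    {"travel": [0, 0, 0], "rotation": [0, -8.5, 0], "fingers": 0.2},
    {"travel": [0, 0, 0], "rotation": [0, -8.5, 0], "fingers": 0.2},
    {"travel": [0, 0, 0], "rotation": [0, -8.5, 0], "fingers": 0.2},
    {"travel": [0, 0, 0], "rotation": [0, -8.5, 0], "fingers": 0.2},
  ],
)

```text
time_s: 8.95
position: [514.4, -16.5, 163.4]
eef_rot: [-0.695, 0.696, 0.128, -0.127]
wrist_force: [-0.4, -0.4, -0.4]
grip_width: 51.2
```

Call:
servo_tool(
  targets=[
    {"travel": [0, 0, 0], "rotation": [0, -8.5, 0], "fingers": 0.2},
    {"travel": [0, 0, 0], "rotation": [0, -8.5, 0], "fingers": 0.2},
    {"travel": [0.004, 0, 0], "rotation": [0, -8.0, 0], "fingers": 0.2},
    {"travel": [0, 0, 0], "rotation": [0, 0, 0], "fingers": 0.2},
    {"travel": [0, 0, 0], "rotation": [0, 0, 0], "fingers": 0.2},
  ],
)

```text
time_s: 9.45
position: [516.8, -14.0, 163.3]
eef_rot: [-0.653, 0.653, 0.272, -0.271]
wrist_force: [-0.2, -0.1, -0.3]
grip_width: 51.0
```

```bash
python3 snap.py w7;  python3 meas.py w7;python3 - <<'E'
from h import *
import pickle
f=pickle.load(open('w7.pkl','rb'));im=f['img']
c=wproj(f,[[514,-15.5,75]])[0].astype(int);print(c)
y,x=max(c[1]-40,0),c[0]-45;print(x,y)
cv2.imwrite('pics/w7z.png',cv2.resize(im[y:y+75,x:x+90],None,fx=8,fy=8,interpolation=cv2.INTER_CUBIC))
E
```

```text
t 9.45 pos [516.8 -14.  163.3] zyaw 135.17 tilt [ 0. -0. -1.] F [-0.2 -0.1 -0.3] w 51.0 q [-0.03  0.29  1.94 -0.    0.92 -0.82]
yellow n 72
  flat centre [509.7 -18.9] normal cand rel mark 38.1 len 11.8
  flat centre [509.7 -18.9] normal cand rel mark -141.9 len 11.8
  axis from flat [513.8 -14.5]
edge 28 7.97 lat 38.0
edge 10 8.66 lat -35.9
 line r 15.0 peak 206.93848 ang rel mark 83.8 55
 line r 17.0 peak 206.0 ang rel mark 82.9 44
 line r 19.0 peak 205.84668 ang rel mark 81.5 35
 line r 20.5 peak 196.28125 ang rel mark 78.2 32
[259 199]
214 159
```

View pics/w7z.png

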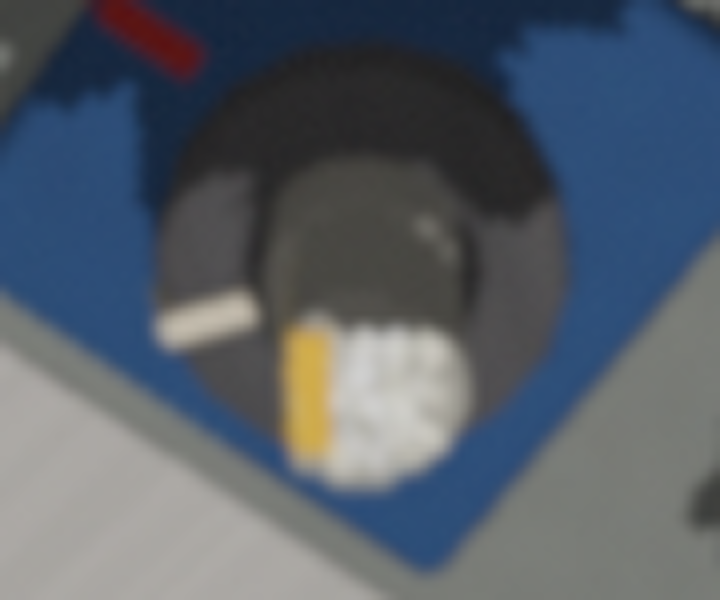

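Strip edge (284-328, 330-455 in the crop) is vertical in the tool's view, so the jaws face the flat. Descending, then gripping.

Call:
servo_tool(
  targets=[
    {"travel": [-0.001, 0.025, 0.0005], "rotation": [0, -1, 0], "fingers": 0.1},
    {"travel": [0, 0.025, 0], "rotation": [0, 0, 0], "fingers": 0.1},
    {"travel": [0, 0.02, 0], "rotation": [0, 0, 0], "fingers": 0.1},
    {"travel": [0, 0.01, 0], "rotation": [0, 0, 0], "fingers": -0.1},
    {"travel": [0, 0, 0], "rotation": [0, 0, 0], "fingers": -0.2},
    {"travel": [0, 0, 0], "rotation": [0, 0, 0], "fingers": -0.2},
  ],
)

```text
time_s: 10.1
position: [515.3, -14.3, 83.8]
eef_rot: [-0.65, 0.65, 0.278, -0.278]
wrist_force: [0.9, -0.5, -0.3]
grip_width: 34.1
```

```bash
python3 snap.py w8
```

```text
t 10.1 pos [515.3 -14.3  83.8] zyaw 136.34 tilt [ 0. -0. -1.] F [ 0.9 -0.5 -0.3] w 34.1 q [-0.03  0.41  1.99 -0.    0.74 -0.84]
```

View pics/w8.png

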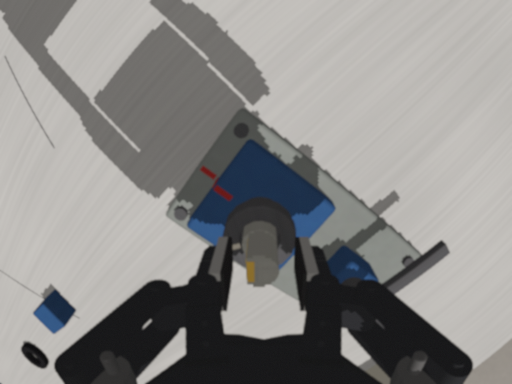

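Spindle (260,270) is centred between the pads, well above the collar. Gripping.

Call:
servo_tool(
  newtons=35,
  targets=[
    {"travel": [0, 0, 0], "rotation": [0, 0, 0], "fingers": -0.8},
    {"travel": [0, 0, 0], "rotation": [0, 0, 0], "fingers": -1},
    {"travel": [0, 0, 0], "rotation": [0, 0, 0], "fingers": -1},
    {"travel": [0, 0, 0], "rotation": [0, 0, 0], "fingers": -1},
    {"travel": [0, 0, 0], "rotation": [0, 0, 0], "fingers": -1},
  ],
)

```text
time_s: 10.65
position: [515.2, -14.6, 84.4]
eef_rot: [-0.65, 0.65, 0.279, -0.278]
wrist_force: [-1.9, -2.9, 5.9]
grip_width: 15.2
```

```bash
python3 -c "
from h import *
s,R=st(); print(s['ft_torque'])"
```

```text
t 10.65 pos [515.2 -14.6  84.4] zyaw 136.4 tilt [ 0.001 -0.001 -1.   ] F [-1.9 -2.9  5.9] w 15.2 q [-0.03  0.4   1.99 -0.    0.74 -0.84]
[-0.43975478  0.27249104 -0.05138031]
```

Width 15.2 mm, so the pads sit flat-to-back (16 nominal) rather than across the 20 mm round. Turning clockwise 37.8° onto the mark.

Call:
servo_tool(
  targets=[
    {"travel": [0, 0, -0.00026], "rotation": [0, 7.5, 0], "fingers": -1},
    {"travel": [0, 0, -0.00026], "rotation": [0, 7.5, 0], "fingers": -1},
    {"travel": [0, 0, -0.00026], "rotation": [0, 7.5, 0], "fingers": -1},
    {"travel": [0, 0, -0.00026], "rotation": [0, 7.5, 0], "fingers": -1},
    {"travel": [0, 0, -0.00026], "rotation": [0, 7.8, 0], "fingers": -1},
    {"travel": [0, 0, 0], "rotation": [0, 0, 0], "fingers": -1},
    {"travel": [0, 0, 0], "rotation": [0, 0, 0], "fingers": -1},
  ],
)

```text
time_s: 11.35
position: [515.2, -16.0, 84.4]
eef_rot: [-0.705, 0.705, 0.053, -0.053]
wrist_force: [-5.0, -4.5, 8.5]
grip_width: 14.9
```

```bash
python3 snap.py w9
```

```text
t 11.35 pos [515.2 -16.   84.4] zyaw 98.59 tilt [-0.    -0.001 -1.   ] F [-5.  -4.5  8.5] w 14.9 q [-0.03  0.4   1.99 -0.    0.74 -0.18]
```

View pics/w9.png

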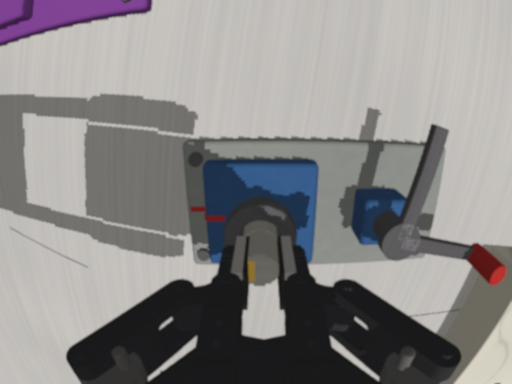

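Spindle turned; the jaws look in line with the mark. Measuring the fixture's yaw from the plate and housing edges in this view.

```bash
cat > edges.py <<'E'
import sys,pickle
from h import *
f=pickle.load(open(sys.argv[1]+'.pkl','rb'));im=f['img']; A0=np.array([514,-16.]);YAW=8.6
e=np.array([np.cos(np.radians(YAW)),np.sin(np.radians(YAW))]); n=np.array([-e[1],e[0]])
sm=cv2.GaussianBlur(im,(3,3),0).astype(np.float32)
def edge(base,off,z,along,span,rng=6):
    # edge at offset 'off' in direction base; sample along 'along'
    E=[]
    for p in np.arange(span[0],span[1],2.):
        D=off+np.arange(-rng,rng,.2); W=A0+p*along+D[:,None]*base
        px=wproj(f,np.c_[W,np.full(len(D),z)]).astype(np.float32)
        if (px<2).any() or (px[:,0]>509).any() or (px[:,1]>381).any(): continue
        v=cv2.remap(sm,px[:,0],px[:,1],cv2.INTER_LINEAR).reshape(len(D),3)
        g=np.abs(v[5:]-v[:-5]).sum(1); i=g.argmax()
        if g[i]>25: E.append(W[i]*.5+W[i+5]*.5)
    if len(E)<6: return
    E=np.array(E); vx,vy,x0,y0=cv2.fitLine(E.astype(np.float32),cv2.DIST_HUBER,0,.01,.01).ravel()
    a=np.degrees(np.arctan2(vy,vx)); res=np.abs((E-[x0,y0])@[-vy,vx]); 
    print('off',off,'z',z,'n',len(E),'ang',round(float((a+90)%180-90),2),'pos',(((np.array([x0,y0])-A0)@base)).round(2),'res',np.median(res).round(2))
for s in (1,-1):
    edge(n*s,50,14,e,(-35,110)); edge(n*s,38,30,e,(-32,32))
edge(-e,38,30,n,(-32,32)); edge(e,38,30,n,(-32,32))
# red marks
hsv=cv2.cvtColor(im,cv2.COLOR_BGR2HSV); m=(cv2.inRange(hsv,(0,130,50),(8,255,255))|cv2.inRange(hsv,(172,130,50),(180,255,255)))
k,l,st_,c=cv2.connectedComponentsWithStats(m)
for i in range(1,k):
    if st_[i,4]<6: continue
    for z in (30,14):
        P=wplane(f,*c[i],z)[:2]-A0
        if abs(P@n)<8 and -75<P@e<-10: print('red px',c[i].round(1),'z',z,'along',(P@e).round(1),'lat',(P@n).round(2))
E
for i in w9 w6 w1 w7; do echo $i; python3 edges.py $i; done
```

```text
w9
off 50 z 14 n 73 ang 8.49 pos 52.4 res 0.31
off 38 z 30 n 32 ang 8.65 pos 41.84 res 0.52
off 50 z 14 n 43 ang 8.74 pos 47.42 res 0.15
off 38 z 30 n 32 ang -81.53 pos 37.78 res 0.1
off 38 z 30 n 32 ang -81.26 pos 36.42 res 0.08
red px [197.6 208.5] z 30 along -43.0 lat 7.41
red px [197.6 208.5] z 14 along -46.9 lat 0.62
red px [215. 218.] z 30 along -31.4 lat 0.56
red px [215. 218.] z 14 along -34.3 lat -6.83
w6
off 50 z 14 n 66 ang 8.56 pos 49.39 res 0.14
off 38 z 30 n 32 ang 7.99 pos 37.66 res 0.35
off 50 z 14 n 73 ang 8.67 pos 49.36 res 0.17
off 38 z 30 n 32 ang 8.71 pos 37.24 res 0.14
off 38 z 30 n 17 ang -77.89 pos 34.43 res 1.37
off 38 z 30 n 32 ang -81.53 pos 39.44 res 0.11
red px [262.1 222.6] z 30 along -40.7 lat -0.16
red px [262.1 222.6] z 14 along -48.4 lat -0.09
w1
off 50 z 14 n 66 ang 8.71 pos 49.51 res 0.23
off 38 z 30 n 32 ang 9.08 pos 37.52 res 0.24
off 50 z 14 n 73 ang 8.57 pos 49.54 res 0.18
off 38 z 30 n 32 ang 8.42 pos 37.36 res 0.24
off 38 z 30 n 29 ang -75.56 pos 38.68 res 0.75
off 38 z 30 n 26 ang -81.4 pos 39.1 res 0.0
red px [265. 202.] z 30 along -38.7 lat 0.09
red px [265. 202.] z 14 along -45.0 lat -0.05
w7
off 50 z 14 n 73 ang 8.59 pos 51.1 res 0.21
off 38 z 30 n 32 ang 8.95 pos 39.56 res 0.15
off 50 z 14 n 73 ang 8.79 pos 48.32 res 0.19
off 38 z 30 n 32 ang 7.36 pos 40.47 res 1.46
off 38 z 30 n 29 ang -82.78 pos 39.75 res 0.59
off 38 z 30 n 32 ang -81.3 pos 35.52 res 0.15
red px [220.6 149.5] z 30 along -46.9 lat 4.12
red px [220.6 149.5] z 14 along -46.8 lat 0.11
red px [232.  162.7] z 30 along -31.5 lat 0.15
red px [232.  162.7] z 14 along -30.5 lat -4.1
```

Fixture yaw is 8.6° across views and the tool is at 8.59°, so the spindle is on the mark. Releasing, rising and turning toward the collar's screw line to look.

Call:
servo_tool(
  targets=[
    {"travel": [0, 0, 0], "rotation": [0, 0, 0], "fingers": -0.2},
    {"travel": [0, 0, 0], "rotation": [0, 0, 0], "fingers": 0.2},
    {"travel": [0, 0, 0], "rotation": [0, 0, 0], "fingers": 0.4},
    {"travel": [0, -0.025, 0], "rotation": [0, 0, 0], "fingers": 0.4},
    {"travel": [0, -0.03, 0], "rotation": [0, 0, 0], "fingers": 0.4},
    {"travel": [0, -0.025, 0], "rotation": [0, 0, 0], "fingers": 0.4},
    {"travel": [-0.002, 0, 0], "rotation": [0, 7.7, 0], "fingers": 0.4},
    {"travel": [0, 0, 0], "rotation": [0, 7.7, 0], "fingers": 0.4},
    {"travel": [0, 0, 0], "rotation": [0, 7.7, 0], "fingers": 0.4},
    {"travel": [0, 0, 0], "rotation": [0, 7.7, 0], "fingers": 0.4},
    {"travel": [0, 0, 0], "rotation": [0, 7.7, 0], "fingers": 0.4},
    {"travel": [0, 0, 0], "rotation": [0, 0, 0], "fingers": 0.4},
  ],
)

```text
time_s: 12.6
position: [513.6, -15.5, 163.3]
eef_rot: [0.683, -0.683, 0.183, -0.183]
wrist_force: [-0.2, -0.2, 0.3]
grip_width: 59.7
```

```bash
python3 snap.py w10;  python3 meas.py w10|head -4;python3 edges.py w10; python3 - <<'E'
from h import *
import pickle
f=pickle.load(open('w10.pkl','rb'));im=f['img']
c=wproj(f,[[513.5,-16,75]])[0].astype(int)
y,x=max(c[1]-40,0),c[0]-45;print(x,y)
cv2.imwrite('pics/w10z.png',cv2.resize(im[y:y+75,x:x+90],None,fx=8,fy=8,interpolation=cv2.INTER_CUBIC))
E
```

```text
t 12.6 pos [513.6 -15.5 163.3] zyaw 59.99 tilt [ 0.  0. -1.] F [-0.2 -0.2  0.3] w 59.7 q [-0.03  0.28  1.95  0.    0.91  0.49]
yellow n 64
  flat centre [509.4 -16.4] normal cand rel mark 5.4 len 11.3
  flat centre [509.4 -16.4] normal cand rel mark -174.6 len 11.3
  axis from flat [515.2 -14.9]
off 50 z 14 n 69 ang 8.59 pos 51.2 res 0.3
off 38 z 30 n 32 ang 8.65 pos 39.94 res 0.22
off 50 z 14 n 73 ang 8.72 pos 48.24 res 0.16
off 38 z 30 n 32 ang 2.22 pos 38.26 res 1.34
off 38 z 30 n 11 ang -85.28 pos 37.06 res 1.09
off 38 z 30 n 32 ang -81.5 pos 38.06 res 0.08
red px [231.  205.4] z 30 along -37.5 lat 2.07
red px [231.  205.4] z 14 along -43.1 lat -1.88
217 161
```

View pics/w10z.png

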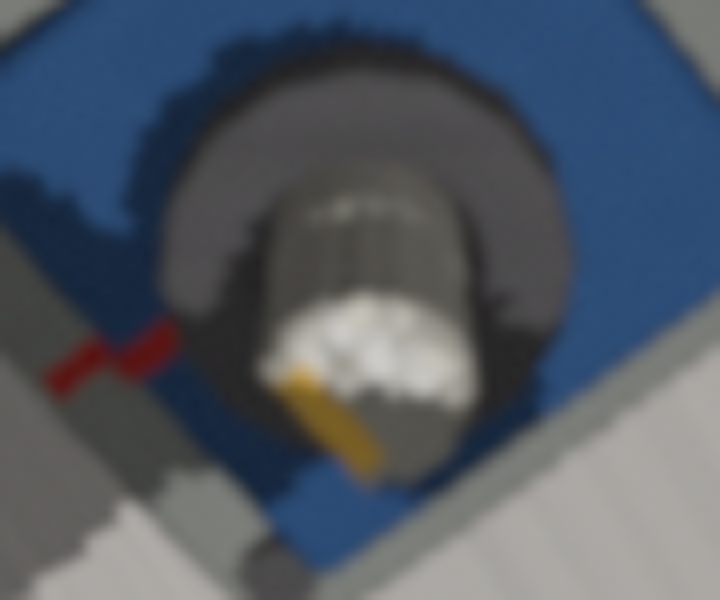

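Here the white line is hidden behind the spindle. The yellow strip (292,375)-(372,480) reads a few degrees off and is partly shaded, so I'll re-measure with a looser mask.

```bash
cat > yel.py <<'E'
import sys,pickle
from h import *
for n in sys.argv[1:]:
    f=pickle.load(open(n+'.pkl','rb'));im=f['img']; C=wproj(f,[[513.5,-16,92]])[0]
    U=8; x0,y0=int(C[0])-25,int(C[1])-25
    big=cv2.resize(im[y0:y0+50,x0:x0+50],None,fx=U,fy=U,interpolation=cv2.INTER_CUBIC)
    hsv=cv2.cvtColor(big,cv2.COLOR_BGR2HSV)
    for smin,vmin in ((90,50),(120,60),(150,70)):
        m=cv2.inRange(hsv,(12,smin,vmin),(35,255,255)); 
        k,l,s,c=cv2.connectedComponentsWithStats(m); i=1+np.argmax(s[1:,4]); v,u=np.nonzero(l==i)
        P=np.array([wplane(f,x0+(a+.5)/U-.5,y0+(b+.5)/U-.5,92)[:2] for a,b in zip(u[::3],v[::3])]).astype(np.float32)
        (cc,wh,an)=cv2.minAreaRect(P); w,V=np.linalg.eigh(np.cov(P.T)); d=V[:,1]; a=np.degrees(np.arctan2(d[1],d[0]))
        # longest box side dir
        B=cv2.boxPoints((cc,wh,an)); e1,e2=B[1]-B[0],B[2]-B[1]; L=e1 if np.hypot(*e1)>np.hypot(*e2) else e2; b=np.degrees(np.arctan2(L[1],L[0]))
        print(n,smin,'c',P.mean(0).round(1),'pca',round((a-98.6+90)%180-90,1),'box',round((b-98.6+90)%180-90,1),'size',np.round(wh,1))
E
python3 yel.py w1 w6 w7 w10
```

```text
w1 90 c [510.3 -19.2] pca 38.8 box 38.6 size [ 4.4 12.5]
w1 120 c [510.2 -19.1] pca 39.9 box 40.5 size [ 3.7 11.7]
w1 150 c [510.6 -19.1] pca 37.9 box 38.6 size [2.2 9.7]
w6 90 c [510.4 -19. ] pca 38.3 box 40.2 size [ 4.7 12.5]
w6 120 c [510.2 -18.9] pca 40.3 box 42.9 size [ 4.3 11.8]
w6 150 c [510.1 -18.7] pca 43.3 box 43.1 size [ 3.8 10.7]
w7 90 c [509.5 -18.9] pca 38.1 box 35.5 size [ 4.4 12.7]
w7 120 c [509.6 -18.9] pca 37.5 box 35.5 size [ 3.6 11.6]
w7 150 c [509.7 -18.7] pca 38.6 box 37.3 size [ 2.1 10. ]
w10 90 c [509.2 -16.2] pca 6.1 box 3.9 size [ 4.6 12.2]
w10 120 c [509.2 -16.2] pca 5.7 box 3.7 size [ 3.9 11.3]
w10 150 c [509.3 -16.3] pca 4.7 box 6.9 size [ 3.  10.3]
```

The readings suggest a few degrees of error. I'll look from the mark's side, where the yellow face itself is visible.

Call:
servo_tool(
  targets=[
    {"travel": [0, 0, 0], "rotation": [0, -8.57, 0], "fingers": 0.4},
    {"travel": [0, 0, 0], "rotation": [0, -8.57, 0], "fingers": 0.4},
    {"travel": [0, 0, 0], "rotation": [0, -8.57, 0], "fingers": 0.4},
    {"travel": [0, 0, 0], "rotation": [0, -8.57, 0], "fingers": 0.4},
    {"travel": [0, 0, 0], "rotation": [0, -8.57, 0], "fingers": 0.4},
    {"travel": [0, 0, 0], "rotation": [0, -8.57, 0], "fingers": 0.4},
    {"travel": [0, 0, 0], "rotation": [0, -8.57, 0], "fingers": 0.4},
    {"travel": [0, 0, 0], "rotation": [0, -8.57, 0], "fingers": 0.4},
    {"travel": [0, 0, 0], "rotation": [0, -8.57, 0], "fingers": 0.4},
    {"travel": [0, 0, 0], "rotation": [0, -8.57, 0], "fingers": 0.4},
    {"travel": [0, 0, 0], "rotation": [0, -8.57, 0], "fingers": 0.4},
    {"travel": [0, 0, 0], "rotation": [0, -8.57, 0], "fingers": 0.4},
  ],
)

```text
time_s: 13.85
position: [513.6, -15.5, 163.3]
eef_rot: [0.566, -0.566, -0.423, 0.423]
wrist_force: [0.6, 0.4, 0.8]
grip_width: 59.9
```

Call:
servo_tool(
  targets=[
    {"travel": [0, 0, 0], "rotation": [0, -8.57, 0], "fingers": 0.4},
    {"travel": [0, 0, 0], "rotation": [0, -8.57, 0], "fingers": 0.4},
    {"travel": [0, 0, 0], "rotation": [0, -8.57, 0], "fingers": 0.4},
    {"travel": [0, 0, 0], "rotation": [0, 0, 0], "fingers": 0.4},
    {"travel": [0, 0, 0], "rotation": [0, 0, 0], "fingers": 0.4},
  ],
)

```text
time_s: 14.35
position: [513.5, -15.6, 163.3]
eef_rot: [0.462, -0.461, -0.536, 0.536]
wrist_force: [0.2, 1.3, 0.1]
grip_width: 59.9
```

```bash
python3 snap.py w11; python3 edges.py w11; python3 - <<'E'
from h import *
import pickle
f=pickle.load(open('w11.pkl','rb'));im=f['img']
c=wproj(f,[[513.5,-16,75]])[0].astype(int)
y,x=max(c[1]-55,0),c[0]-50;print(x,y)
cv2.imwrite('pics/w11z.png',cv2.resize(im[y:y+100,x:x+100],None,fx=6,fy=6,interpolation=cv2.INTER_CUBIC))
E
```

```text
t 14.35 pos [513.5 -15.6 163.3] zyaw -171.49 tilt [-0.  0. -1.] F [0.2 1.3 0.1] w 59.9 q [-0.03  0.28  1.95  0.    0.91 -1.75]
off 50 z 14 n 70 ang 8.58 pos 49.14 res 0.22
off 38 z 30 n 32 ang 8.71 pos 37.22 res 0.25
off 50 z 14 n 73 ang 8.71 pos 49.59 res 0.2
off 38 z 30 n 32 ang 8.25 pos 37.48 res 0.14
off 38 z 30 n 29 ang -80.81 pos 40.26 res 1.1
off 38 z 30 n 32 ang -81.07 pos 34.82 res 0.25
red px [263.5 131.4] z 30 along -49.0 lat -0.08
red px [263.5 131.4] z 14 along -46.8 lat -0.09
red px [263.5 141. ] z 30 along -40.4 lat -0.07
red px [263.5 141. ] z 14 along -37.6 lat -0.08
red px [263.5 150.6] z 30 along -31.6 lat -0.11
red px [263.5 150.6] z 14 along -28.3 lat -0.12
213 146
```

View pics/w11z.png

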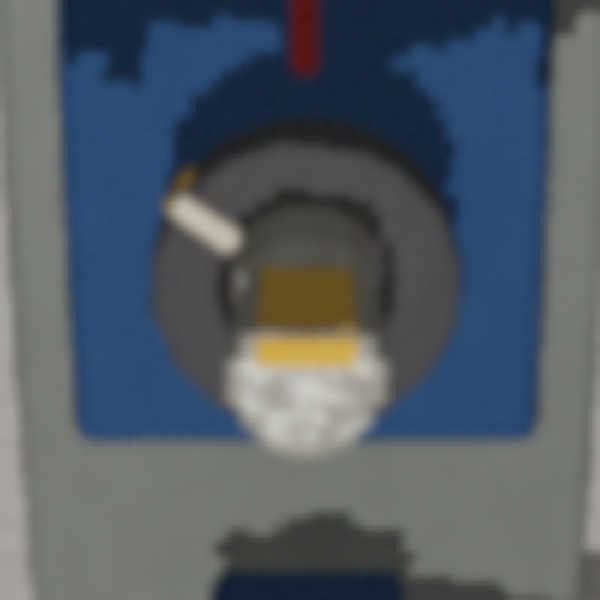

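From the front, the yellow face (258-358, 265-365) is square to the red mark, its edge level in the picture. The white line and brass screw are at upper left (175,195). Quantifying.

```bash
python3 yel.py w11; python3 - <<'E'
from h import *
import pickle
f=pickle.load(open('w11.pkl','rb'));im=f['img']
c=lambda x,y:(213+(x+.5)/6-.5,146+(y+.5)/6-.5)
p=lambda x,y,z: wplane(f,*c(x,y),z)[:2]
# bright strip lower / dark boundary per column
g=im[:,:,:].astype(float)
hsv=cv2.cvtColor(cv2.resize(im[146:246,213:313],None,fx=6,fy=6,interpolation=cv2.INTER_CUBIC),cv2.COLOR_BGR2HSV).astype(int)
V=hsv[:,:,2]
xs=np.arange(266,350,2); top=[];bot=[]
for x in xs:
    col=V[315:355,x]; top.append(315+np.argmax(np.diff(col)))
    s=hsv[345:385,x,1]; bot.append(345+np.argmin(np.diff(s)))
for z_,arr in ((92,top),(92,bot)):
    P=np.array([p(x,y,92) for x,y in zip(xs,arr)],np.float32); vx,vy,_,_=cv2.fitLine(P,cv2.DIST_HUBER,0,.01,.01).ravel()
    print('edge dev deg',(np.degrees(np.arctan2(vy,vx))-98.6+90)%180-90,arr[::8])
L=[p(180,205,60),p(232,245,60)]; print('line ends',L)
ctr=(p(153,280,60)+p(460,280,60))/2; t=p(306,128,60); print('collar c',ctr,t+22*np.array([np.cos(np.radians(8.6)),np.sin(np.radians(8.6))]))
for q in L: print(np.degrees(np.arctan2(*(q-[513.5,-16])[::-1]))%360-188.6)
d=L[0]-L[1];print('seg',np.degrees(np.arctan2(d[1],d[0]))%360-188.6)
E
```

```text
w11 90 c [504.2 -17.3] pca -79.7 box 89.9 size [12.5 12.2]
w11 120 c [502.  -17.8] pca -2.7 box -1.0 size [ 7.2 11.4]
w11 150 c [502.  -17.7] pca -1.1 box -0.9 size [ 6.3 10.5]
edge dev deg -0.120666504 [np.int64(332), np.int64(332), np.int64(332), np.int64(332), np.int64(332), np.int64(338)]
edge dev deg -0.119400024 [np.int64(362), np.int64(361), np.int64(362), np.int64(362), np.int64(362), np.int64(362)]
line ends [array([502.99061857, -34.98448591]), array([507.61726097, -27.23599723])]
collar c [511.133753  -16.4408668] [511.59061022 -16.39475487]
52.432079586644505
53.76516302051081
seg 50.55846661008886
```

Spindle edge deviation is about -0.1°. The collar's screw line is at about +53°. Next I'll turn the tool so the camera looks along the screw and descend around the collar.

Call:
servo_tool(
  newtons=25,
  targets=[
    {"travel": [0, 0, 0], "rotation": [0, -8.5, 0], "fingers": 0.5},
    {"travel": [0, 0, 0], "rotation": [0, -8.5, 0], "fingers": 0.5},
    {"travel": [0, 0, 0], "rotation": [0, -8.5, 0], "fingers": 0.5},
    {"travel": [0, 0, 0], "rotation": [0, -8.5, 0], "fingers": 0.5},
    {"travel": [0, 0, 0], "rotation": [0, -8.5, 0], "fingers": 0.5},
    {"travel": [0, 0, 0], "rotation": [0, -8.5, 0], "fingers": 0.5},
    {"travel": [0, 0.02, 0.0005], "rotation": [0, -2, 0], "fingers": 0.5},
    {"travel": [0, 0.03, 0], "rotation": [0, 0, 0], "fingers": 0.5},
    {"travel": [0, 0.03, 0], "rotation": [0, 0, 0], "fingers": 0.5},
    {"travel": [0, 0, 0], "rotation": [0, 0, 0], "fingers": 0.5},
    {"travel": [0, 0, 0], "rotation": [0, 0, 0], "fingers": 0.5},
  ],
)

```text
time_s: 15.5
position: [513.1, -16.0, 83.4]
eef_rot: [0.174, -0.173, -0.685, 0.686]
wrist_force: [-0.2, -0.4, -0.5]
grip_width: 64.5
```

```bash
python3 snap.py w12
```

```text
t 15.5 pos [513.1 -16.   83.4] zyaw -118.42 tilt [-0.001  0.    -1.   ] F [-0.2 -0.4 -0.5] w 64.5 q [-0.03  0.4   2.    0.    0.74 -2.68]
```

View pics/w12.png

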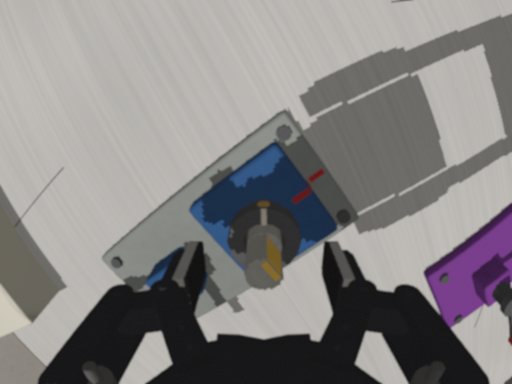

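White line and brass screw at (264,204-222) point straight up the picture, in line with the tool; the collar is centred between the fingers. Descending and gripping.

Call:
servo_tool(
  targets=[
    {"travel": [0, 0.015, 0], "rotation": [0, 0, 0], "fingers": 0.5},
    {"travel": [0, 0.012, 0], "rotation": [0, 0, 0], "fingers": 0.5},
    {"travel": [0, 0.006, 0], "rotation": [0, 0, 0], "fingers": 0.5},
    {"travel": [0, 0, 0], "rotation": [0, 0, 0], "fingers": 0.3},
    {"travel": [0, 0, 0], "rotation": [0, 0, 0], "fingers": 0.1},
  ],
)

```text
time_s: 16.05
position: [513.5, -16.0, 50.6]
eef_rot: [-0.173, 0.173, 0.686, -0.686]
wrist_force: [-0.3, 0.0, -0.2]
grip_width: 47.3
```

Call:
servo_tool(
  newtons=25,
  targets=[
    {"travel": [0, 0, 0], "rotation": [0, 0, 0], "fingers": -0.1},
    {"travel": [0, 0, 0], "rotation": [0, 0, 0], "fingers": -0.3},
    {"travel": [0, 0, 0], "rotation": [0, 0, 0], "fingers": -0.3},
    {"travel": [0, 0, 0], "rotation": [0, 0, 0], "fingers": -0.3},
  ],
)

```text
time_s: 16.45
position: [513.6, -16.0, 50.9]
eef_rot: [-0.173, 0.173, 0.686, -0.686]
wrist_force: [-2.0, -0.5, 6.5]
grip_width: 43.8
```

```bash
python3 snap.py w13
```

```text
t 16.45 pos [513.6 -16.   50.9] zyaw -118.36 tilt [ 0.001 -0.    -1.   ] F [-2.  -0.5  6.5] w 43.8 q [-0.03  0.46  2.01  0.    0.67 -2.68]
```

View pics/w13.png

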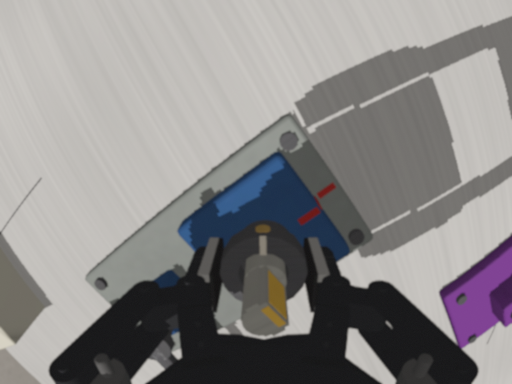

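Collar gripped at 43.8 mm, with the line central (263,243). Lifting slightly and turning it 53° clockwise to the mark.

Call:
servo_tool(
  newtons=30,
  targets=[
    {"travel": [0, -0.002, 0], "rotation": [0, 0, 0], "fingers": -0.4},
    {"travel": [0, 0, 0], "rotation": [0, 6, 0], "fingers": -0.4},
    {"travel": [0, 0, 0], "rotation": [0, 8, 0], "fingers": -0.4},
    {"travel": [0, 0, 0], "rotation": [0, 8, 0], "fingers": -0.4},
    {"travel": [0, 0, 0], "rotation": [0, 8, 0], "fingers": -0.4},
    {"travel": [0, 0, 0], "rotation": [0, 8, 0], "fingers": -0.4},
    {"travel": [0, 0, 0], "rotation": [0, 8, 0], "fingers": -0.4},
    {"travel": [0, 0, 0], "rotation": [0, 5, 0], "fingers": -0.4},
    {"travel": [0, 0, 0], "rotation": [0, 2, 0], "fingers": -0.4},
    {"travel": [0, 0, 0], "rotation": [0, 0, 0], "fingers": -0.4},
    {"travel": [0, 0, 0], "rotation": [0, 0, 0], "fingers": -0.4},
  ],
)

```text
time_s: 17.6
position: [513.3, -16.0, 52.3]
eef_rot: [-0.461, 0.461, 0.537, -0.537]
wrist_force: [-0.5, -0.1, -1.9]
grip_width: 42.8
```

```bash
python3 snap.py w14; python3 edges.py w14;  python3 - <<'E'
from h import *
import pickle
f=pickle.load(open('w14.pkl','rb'));im=f['img']
c=wproj(f,[[513.5,-16,75]])[0].astype(int)
y,x=max(c[1]-80,0),c[0]-60;print(x,y)
cv2.imwrite('pics/w14z.png',cv2.resize(im[y:y+110,x:x+120],None,fx=6,fy=5,interpolation=cv2.INTER_CUBIC))
E
```

```text
t 17.6 pos [513.3 -16.   52.3] zyaw -171.29 tilt [ 0.  0. -1.] F [-0.5 -0.1 -1.9] w 42.8 q [-0.03  0.46  2.01  0.    0.67 -1.76]
off 50 z 14 n 37 ang 8.74 pos 48.75 res 0.22
off 38 z 30 n 31 ang 10.27 pos 37.84 res 1.18
off 50 z 14 n 37 ang 7.21 pos 49.23 res 0.73
off 38 z 30 n 31 ang 18.56 pos 38.64 res 2.16
off 38 z 30 n 32 ang -81.4 pos 42.7 res 0.0
off 38 z 30 n 15 ang -80.76 pos 36.93 res 2.69
red px [264.5 158.3] z 30 along -50.6 lat -0.11
red px [264.5 158.3] z 14 along -46.9 lat -0.06
red px [264.7 175.1] z 30 along -41.6 lat 0.02
red px [264.7 175.1] z 14 along -36.9 lat 0.09
red px [264.9 193.1] z 30 along -31.6 lat 0.17
red px [264.9 193.1] z 14 along -25.8 lat 0.25
204 213
```

View pics/w14z.png

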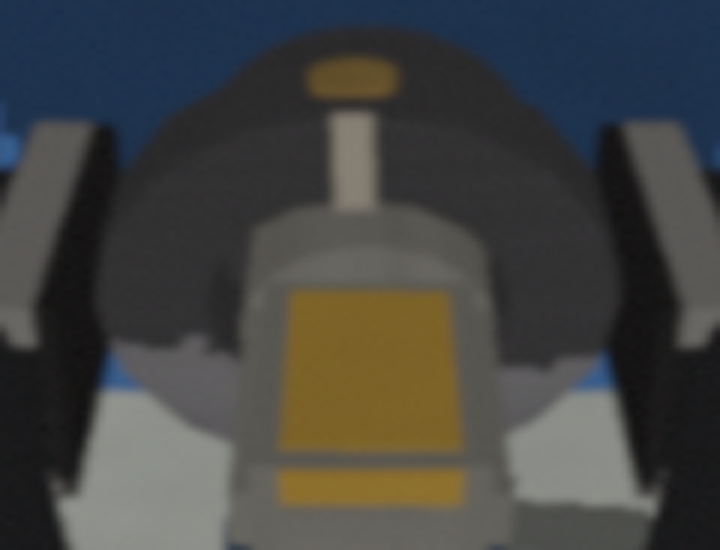

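Brass screw (353,78), white line (355,160) and flat (370,370 in the crop) almost line up. Computing the residual lateral and angle offset.

```bash
cat > al.py <<'E'
import sys
from h import *
import pickle
n=sys.argv[1]; dz=float(sys.argv[2])  # collar lift
f=pickle.load(open(n+'.pkl','rb'));im=f['img']
A0=np.array([513.4,-16.1]);e=np.array([np.cos(np.radians(8.6)),np.sin(np.radians(8.6))]);nn=np.array([-e[1],e[0]])
lat=lambda u,v,z:((wplane(f,u,v,z)[:2]-A0)@nn).round(2)
alo=lambda u,v,z:((wplane(f,u,v,z)[:2]-A0)@e).round(2)
U=6; c=wproj(f,[[*A0,75]])[0].astype(int); x0,y0=c[0]-60,max(c[1]-100,0)
big=cv2.resize(im[y0:y0+150,x0:x0+120],None,fx=U,fy=U,interpolation=cv2.INTER_CUBIC); hsv=cv2.cvtColor(big,cv2.COLOR_BGR2HSV)
px=lambda a,b:(x0+(a+.5)/U-.5,y0+(b+.5)/U-.5)
m=cv2.inRange(hsv,(10,100,40),(35,255,255)); k,l,s,cc=cv2.connectedComponentsWithStats(m)
for i in range(1,k):
    if s[i,4]>150: print('yellowish bbox',s[i],'px',np.round(px(*cc[i]),1)); print('   lat at z53+dz',lat(*px(*cc[i]),53+dz),'along',alo(*px(*cc[i]),53+dz),'lat z79',lat(*px(*cc[i]),79),'z92',lat(*px(*cc[i]),92))
# white line rows: beige low-sat bright
for v in range(0,big.shape[0],8):
    row=big[v].astype(int); sat=hsv[v,:,1].astype(int); val=hsv[v,:,2].astype(int)
    w=np.where((val>95)&(sat<60)&(big[v,:,2].astype(int)-big[v,:,0]>12))[0]; w=w[(w>300)&(w<420)]
    if 20<len(w)<80 and np.ptp(w)<80: P=px(w.mean(),v); print('line row',v,np.round(P,1),'lat',lat(*P,60+dz),'along',alo(*P,60+dz))
E
python3 al.py w14 1.5
```

```text
yellowish bbox [ 307  195   92   49 3868] px [262.3 228.3]
   lat at z53+dz -1.12 along -22.23 lat z79 -1.03 z92 -0.97
yellowish bbox [  279   474   184   195 33220] px [265.2 287.1]
   lat at z53+dz 0.36 along 12.63 lat z79 0.17 z92 0.07
yellowish bbox [ 278  688  186   46 8247] px [265.4 309.9]
   lat at z53+dz 0.57 along 29.03 lat z79 0.34 z92 0.21
line row 264 [261.9 235.6] lat -1.28 along -22.05
line row 272 [262.2 236.9] lat -1.13 along -21.37
line row 280 [262.4 238.2] lat -1.06 along -20.69
line row 288 [262.2 239.6] lat -1.17 along -20.0
line row 296 [262.2 240.9] lat -1.13 along -19.31
line row 304 [262.5 242.2] lat -1.02 along -18.62
line row 312 [262.3 243.6] lat -1.1 along -17.92
line row 320 [262.5 244.9] lat -1.02 along -17.22
line row 328 [262.5 246.2] lat -1.02 along -16.51
line row 336 [262.6 247.6] lat -0.98 along -15.8
line row 344 [262.5 248.9] lat -1.02 along -15.09
line row 352 [262.6 250.2] lat -0.98 along -14.38
line row 360 [262.7 251.6] lat -0.94 along -13.66
line row 368 [262.7 252.9] lat -0.94 along -12.93
line row 376 [262.2 254.2] lat -1.14 along -12.21
```

```bash
python3 - <<'E'
from h import *
import pickle
f=pickle.load(open('w14.pkl','rb'));im=f['img']
b=cv2.resize(im[230:300,220:310],None,fx=8,fy=8,interpolation=cv2.INTER_CUBIC)
b=(255*(b/255.)**.5).astype(np.uint8)
# project circles: collar top outer, bore, spindle z61.5
e=np.array([np.cos(np.radians(8.6)),np.sin(np.radians(8.6))])
cv2.imwrite('pics/w14y.png',b)
t=np.linspace(0,2*np.pi,200)
for z,r in ((61.5,22),(61.5,12),(61.5,10),(92,10)):
    P=wproj(f,np.c_[513.4+r*np.cos(t),-16.1+r*np.sin(t),np.full(200,z)]); q=((P-[220,230]+.5)*8).astype(int)
    cv2.polylines(b,[q],True,(0,255,0) if r!=10 else (0,0,255),1); print(z,r,'rows',P[:,1].min().round(1),P[:,1].max().round(1),'cols',P[:,0].min().round(1),P[:,0].max().round(1))
cv2.imwrite('pics/w14x.png',b)
E
```

```text
61.5 22 rows 235.7 309.0 cols 219.2 310.0
61.5 12 rows 254.6 294.5 cols 239.8 289.5
61.5 10 rows 258.3 291.5 cols 243.9 285.3
92 10 rows 300.5 335.6 cols 239.7 290.0
```

View pics/w14x.png

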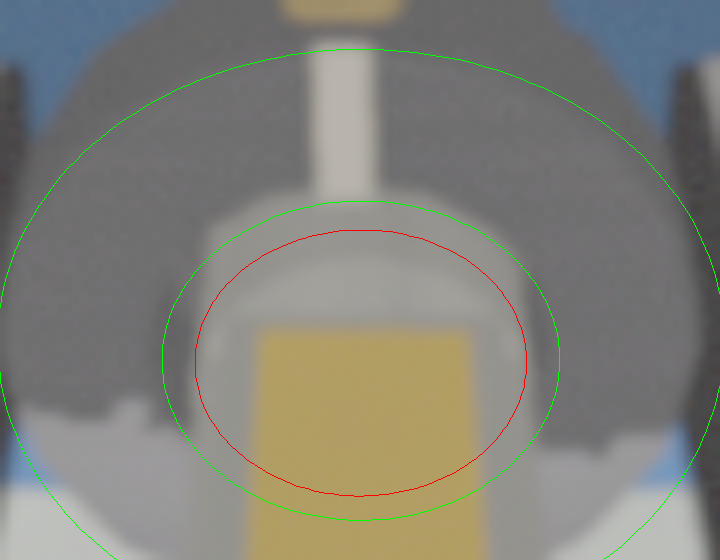

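View pics/w14y.png

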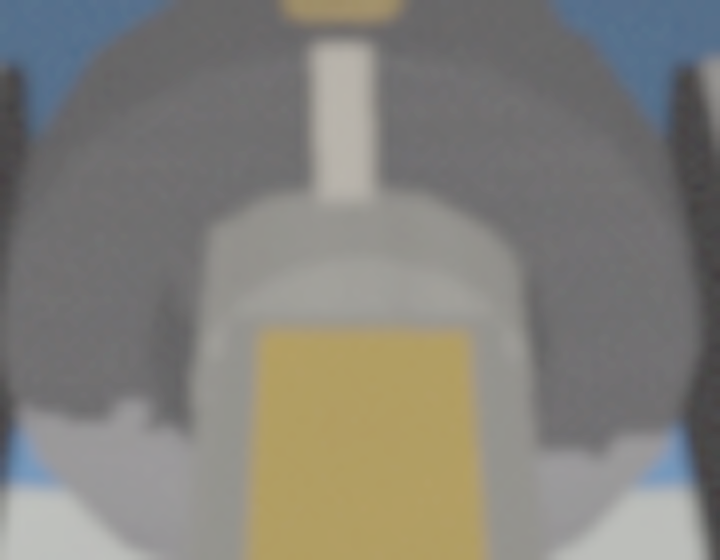

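The collar sits about 2 mm back (its bore nearly touches the spindle's front), 0.9 mm left, and 1.4° short. I'll correct these before raising.

Call:
servo_tool(
  targets=[
    {"travel": [0.0005, 0, 0.001], "rotation": [0, 0.7, 0], "fingers": -0.4},
    {"travel": [0.0004, 0, 0.001], "rotation": [0, 0.7, 0], "fingers": -0.4},
    {"travel": [0, 0, 0], "rotation": [0, 0, 0], "fingers": -0.4},
    {"travel": [0, -0.005, 0], "rotation": [0, 0, 0], "fingers": -0.4},
    {"travel": [0, -0.005, 0], "rotation": [0, 0, 0], "fingers": -0.4},
    {"travel": [0, 0, 0], "rotation": [0, 0, 0], "fingers": -0.4},
    {"travel": [0, 0, 0], "rotation": [0, 0, 0], "fingers": -0.4},
  ],
)

```text
time_s: 18.35
position: [511.5, -15.4, 62.6]
eef_rot: [-0.467, 0.468, 0.531, -0.53]
wrist_force: [-0.5, 0.5, -0.5]
grip_width: 43.1
```

```bash
python3 snap.py w15; python3 -c "
from h import *;import pickle
f=pickle.load(open('w15.pkl','rb'));im=f['img']
b=cv2.resize(im[220:310,215:315],None,fx=7,fy=6.5,interpolation=cv2.INTER_CUBIC)
cv2.imwrite('pics/w15y.png',(255*(b/255.)**.5).astype(np.uint8))"
```

```text
t 18.35 pos [511.5 -15.4  62.6] zyaw -172.75 tilt [ 0.001 -0.    -1.   ] F [-0.5  0.5 -0.5] w 43.1 q [-0.03  0.44  2.01  0.    0.69 -1.73]
```

View pics/w15y.png

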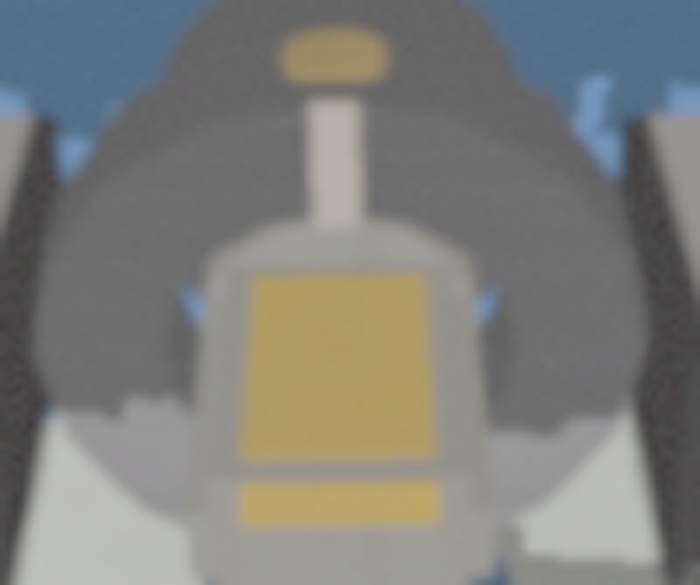

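Left and right gaps are now equal. The front gap isn't directly visible from this angle, so I'll use the flat's known edges (z 66 and 92, 6 mm in front of the axis) as the fore-aft reference.

```bash
python3 - <<'E'
from h import *
import pickle
A0=np.array([513.4,-16.1]);e=np.array([np.cos(np.radians(8.6)),np.sin(np.radians(8.6))]);nn=np.array([-e[1],e[0]])
def L(f,u,v,z): d=wplane(f,u,v,z)[:2]-A0; return np.round([d@e,d@nn],2)
f=pickle.load(open('w14.pkl','rb')); c=lambda x,y:(220+(x+.5)/8-.5,230+(y+.5)/8-.5)
print('w14 flat bot(66)',L(f,*c(365,328),66),'collar outer top 61.4',L(f,*c(343,40),61.4),'bore',L(f,*c(347,200),61.4))
f=pickle.load(open('w15.pkl','rb')); c=lambda x,y:(215+(x+.5)/7-.5,220+(y+.5)/6.5-.5)
for z in (71.7,):
  print('w15 flat bot(66)',L(f,*c(338,272),66),'top face edge(92)',L(f,*c(339,470),92),'collar outer',L(f,*c(334,98),z),'bore',L(f,*c(337,225),z),'L/R',L(f,*c(33,330),z),L(f,*c(648,330),z),'screw',L(f,*c(335,57),z-7))
  print('flat corners 66',L(f,*c(249,274),66),L(f,*c(427,274),66))
E
```

```text
w14 flat bot(66) [-6.08  0.23] collar outer top 61.4 [-22.52  -1.05] bore [-11.97  -0.82]
w15 flat bot(66) [-6.23  0.12] top face edge(92) [-7.78  0.28] collar outer [-24.25   0.33] bore [-13.95   0.26] L/R [ -4.94 -20.89] [-3.94 21.4 ] screw [-23.91   0.36]
flat corners 66 [-6.17 -6.15] [-5.88  6.37]
```

Relative to the flat (-6.1 fore-aft), the collar had been centred fore-aft before and my 2 mm shift was wrong. Undoing it (lateral and angle are now good), then raising the rest.

Call:
servo_tool(
  targets=[
    {"travel": [0, 0, -0.001], "rotation": [0, 0, 0], "fingers": -0.4},
    {"travel": [0, 0, -0.001], "rotation": [0, 0, 0], "fingers": -0.4},
    {"travel": [0, -0.004, 0], "rotation": [0, 0, 0], "fingers": -0.4},
    {"travel": [0, -0.004, 0], "rotation": [0, 0, 0], "fingers": -0.4},
    {"travel": [0, -0.004, 0], "rotation": [0, 0, 0], "fingers": -0.4},
    {"travel": [0, -0.0022, 0], "rotation": [0, 0, 0], "fingers": -0.4},
    {"travel": [0, 0, 0], "rotation": [0, 0, 0], "fingers": -0.4},
    {"travel": [0, 0, 0], "rotation": [0, 0, 0], "fingers": -0.4},
  ],
)

```text
time_s: 19.2
position: [513.2, -15.2, 76.6]
eef_rot: [-0.467, 0.467, 0.531, -0.531]
wrist_force: [0.0, -0.9, -0.7]
grip_width: 43.1
```

```bash
python3 snap.py w16; python3 -c "
from h import *;import pickle
f=pickle.load(open('w16.pkl','rb'));im=f['img']
b=cv2.resize(im[220:310,215:315],None,fx=7,fy=6.5,interpolation=cv2.INTER_CUBIC)
cv2.imwrite('pics/w16y.png',(255*(b/255.)**.5).astype(np.uint8))
f=manip.grab_frame('scene');pickle.dump(f,open('s16.pkl','wb'));cv2.imwrite('pics/s16.png',cv2.resize(f['img'][180:280,180:280],None,fx=6,fy=6,interpolation=cv2.INTER_CUBIC))"
```

```text
t 19.2 pos [513.2 -15.2  76.6] zyaw -172.75 tilt [ 0.  0. -1.] F [ 0.  -0.9 -0.7] w 43.1 q [-0.03  0.42  2.    0.    0.73 -1.73]
```

View pics/w16y.png

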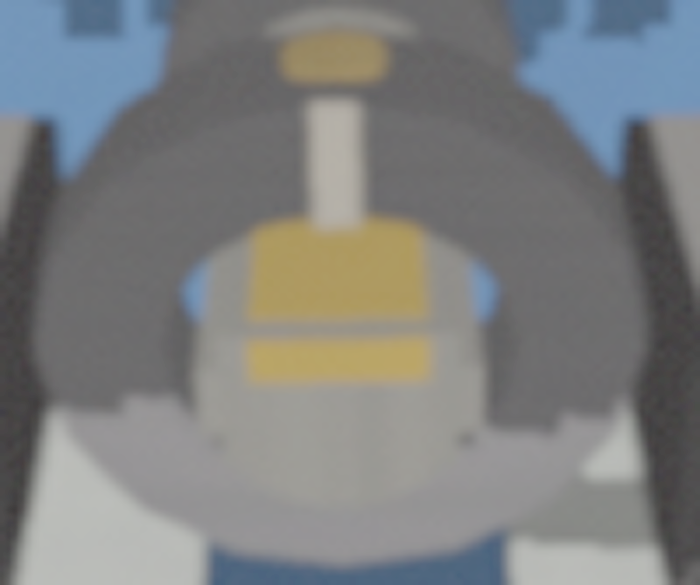

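View pics/w16.png

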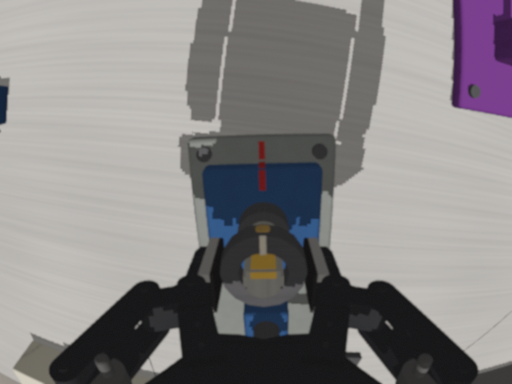

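View pics/s16.png

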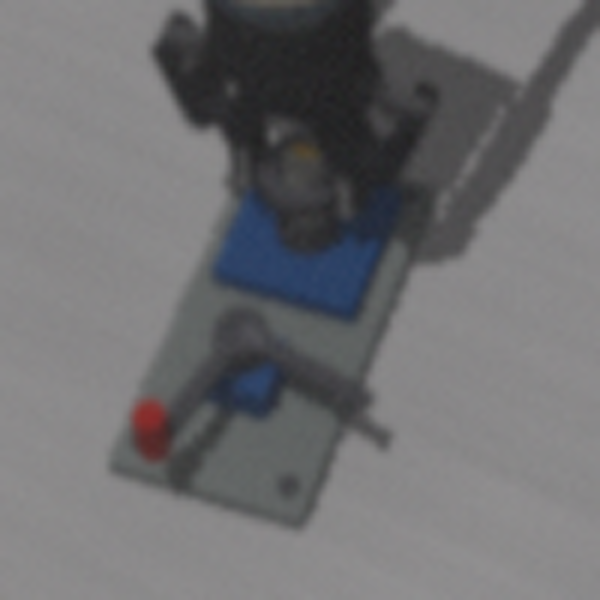

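Screw, white line and flat line up vertically (x≈335 in the crop). The lever is open in the scene view: knob (150,430), nose away. Checking numbers, including height.

```bash
python3 - <<'E'
from h import *
import pickle
A0=np.array([513.4,-16.1]);e=np.array([np.cos(np.radians(8.6)),np.sin(np.radians(8.6))]);nn=np.array([-e[1],e[0]])
def L(f,u,v,z): d=wplane(f,u,v,z)[:2]-A0; return np.round([d@e,d@nn],2)
f=pickle.load(open('w16.pkl','rb')); c=lambda x,y:(215+(x+.5)/7-.5,220+(y+.5)/6.5-.5)
print('flat top edge 92',[L(f,*c(x,330),92) for x in (248,338,430)])
for z in (84,85.7,87.5):
  print(z,'outer',L(f,*c(334,98),z),'bore',L(f,*c(338,228),z),'LR',L(f,*c(33,330),z),L(f,*c(648,330),z),'backbottom',L(f,*c(335,565),z),L(f,*c(335,565),z-14),'screw',L(f,*c(335,58),z-7))
E
python3 edges.py w16 | grep -E "red|z 14"
```

```text
flat top edge 92 [array([-7.53, -5.59]), array([-7.42,  0.22]), array([-7.25,  6.16])]
84 outer [-21.61   0.3 ] bore [-10.92   0.29] LR [ -2.05 -21.22] [-1.03 21.67] backbottom [21.75 -0.76] [34.19 -1.13] screw [-21.24   0.33]
85.7 outer [-22.51   0.33] bore [-11.96   0.32] LR [ -3.22 -20.88] [-2.21 21.39] backbottom [20.24 -0.71] [32.68 -1.09] screw [-22.09   0.36]
87.5 outer [-23.46   0.36] bore [-13.07   0.35] LR [ -4.46 -20.53] [-3.47 21.1 ] backbottom [18.64 -0.67] [31.08 -1.04] screw [-23.     0.39]
off 50 z 14 n 48 ang 9.47 pos 49.16 res 0.24
off 50 z 14 n 59 ang 10.64 pos 47.8 res 0.61
red px [261.1 150.1] z 30 along -50.0 lat 0.09
red px [261.1 150.1] z 14 along -46.8 lat -0.12
red px [261.5 164.5] z 30 along -41.2 lat 0.08
red px [261.5 164.5] z 14 along -37.1 lat -0.13
red px [261.6 179.5] z 30 along -31.7 lat -0.09
red px [261.6 179.5] z 14 along -26.8 lat -0.33
```

```bash
cat > fl.py <<'E'
import sys
from h import *
import pickle
f=pickle.load(open(sys.argv[1]+'.pkl','rb'));im=f['img']; x0,y0,U=235,245,8
b=cv2.resize(im[y0:y0+60,x0:x0+60],None,fx=U,fy=U,interpolation=cv2.INTER_CUBIC).astype(float)
S=b[:,:,2]-b[:,:,0] # yellowness
Y0=int(sys.argv[2]);Y1=int(sys.argv[3])
bl=cv2.GaussianBlur(S,(0,0),2)
cols=[x for x in range(b.shape[1]) if (bl[Y0:Y1,x]>60).any()]; cols=cols[6:-6]
E={'a':[], 'b':[]}
for x in cols:
    c=bl[Y0:Y1,x]; g=np.diff(c); E['a'].append((x,Y0+g.argmax())); E['b'].append((x,Y0+g.argmin()))
for k in E:
    P=np.array([wplane(f,x0+(x+.5)/U-.5,y0+(y+.5)/U-.5,92)[:2] for x,y in E[k]],np.float32)
    vx,vy,_,_=cv2.fitLine(P,cv2.DIST_HUBER,0,.01,.01).ravel(); print(k,E[k][0],E[k][-1],'dev deg',round((np.degrees(np.arctan2(vy,vx))-98.6+90)%180-90,2))
cv2.imwrite('pics/%s_f.png'%sys.argv[1],b.clip(0,255).astype(np.uint8))
E
python3 fl.py w16 170 240
```

```text
a (130, np.int64(218)) (322, np.int64(212)) dev deg -0.95
b (130, np.int64(195)) (322, np.int64(189)) dev deg -0.41
```

View pics/w16_f.png

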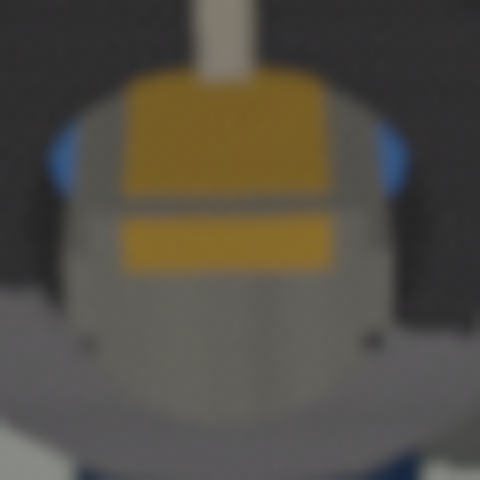

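The flat is within about 0.7° of the mark and the screw within about 0.2 mm of the flat's middle. A 0.3 mm trim up, a settle, then a final state check and hand-in.

Call:
servo_tool(
  targets=[
    {"travel": [0, -0.0003, 0], "rotation": [0, 0, 0], "fingers": -0.4},
    {"travel": [0, 0, 0], "rotation": [0, 0, 0], "fingers": -0.4},
    {"travel": [0, 0, 0], "rotation": [0, 0, 0], "fingers": -0.4},
    {"travel": [0, 0, 0], "rotation": [0, 0, 0], "fingers": -0.4},
    {"travel": [0, 0, 0], "rotation": [0, 0, 0], "fingers": -0.4},
  ],
)

```text
time_s: 19.8
position: [513.2, -15.2, 76.8]
eef_rot: [0.467, -0.467, -0.531, 0.531]
wrist_force: [-0.4, -0.1, -0.8]
grip_width: 43.4
```

```bash
python3 -c "
from h import *
st(); print(manip.close_job())"
```

```text
t 19.8 pos [513.2 -15.2  76.8] zyaw -172.76 tilt [-0.  0. -1.] F [-0.4 -0.1 -0.8] w 43.4 q [-0.03  0.41  2.    0.    0.73 -1.73]
the job is handed in; nothing more can be done
None
```

The job is handed in at 19.8 s, with the collar still gripped (30 N) at the flat's height. I opened the lever to its stop, turned the spindle about 38° onto the mark, then turned the collar about 54° and raised it level.

- **Lever:** the last scene view shows it open. At the stop, the fingers pushed the knob with up to about 53 N at the wrist, under the 120 N wrist limit. It is above the 40 N limit for the arm or gripper's body, but it was the fingers that pressed.
- **Spindle:** on the mark, with the flat measured about 0.1° off after turning. The last view gave 0.4° to 1° off. One earlier oblique, half-shaded view read about 5°, which the frontal view did not bear out.
- **Screw:** within about 0.2 mm sideways of the flat's middle and about 0.5° square.
- **Height:** the collar centre is at about 79 mm by the arm's readings. A rougher check from the picture suggested it could be 1 to 2 mm lower.
- **Correction:** before raising, I once shifted the collar 2 mm fore-aft by misreading a view. I undid that, and side forces stayed under 1 N.
- **Bystanders:** the arm never went near the shims, gauges or the purple look-alike.

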